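# Hang the rinsed beaker on the draining peg

## Task

Pick up the steel beaker that lies in the cradle and hang it mouth-down on the empty angled draining peg. The peg is telescopic and stiff: slide the beaker over it and press it gently along the peg until the peg has gone in and the beaker's rim sits fully home on the three rubber lugs at its foot. Press it down on the lugs for a moment with about 20 N, so that it surely sits, never ramming it (50 N would be too much); then let go, and leave the other things on the desk where they are.

Things in the scene. Friction and masses are not known exactly. Their poses are not given: they have to be found in the camera images.
- beaker: The loose steel beaker, a plain straight cylinder: 56 mm outside diameter, 90 mm long, wall 3 mm (50 mm bore), floor 4 mm thick, so 86 mm deep inside, 0.13 to 0.25 kg. Origin at the centre of the outside of its floor; its z axis runs along the beaker towards the mouth. It starts lying on its side in the cradle, mouth roughly towards the robot, its axis 36 mm above the desk.
- beaker_mouth (a point): Centre of the beaker's mouth, in the plane of its rim (90 mm along the beaker's z axis from its origin).
- cradle: The fixed cradle: two thin steel rods (8 mm) 32 mm apart, 12 mm high, on which the beaker lies; origin on the desk under its centre; rods along its x axis, a 27 mm high wire stop at its +x end behind the beaker's floor. The fingers can pass down beside the beaker: nothing of the cradle stands wider than 24 mm from its centre line.
- drainer: The fixed white draining stand whose peg is empty: a 130 x 110 x 12 mm drip tray with a block that carries the angled peg, which leans away from the robot (towards the stand's +x). Origin on the desk under the tray's centre. The other stand, which looks the same but has a beaker hanging on it already, is not to be used.
- peg_seat: The fixed seat at the peg's foot. Origin on the peg's axis in the plane of the tops of the three rubber lugs (62 mm above the desk), where the beaker's rim shall sit (lugs reach from 21 to 33 mm from the axis; below them is a disc of 36 mm radius). z axis: along the peg, outward, 50 degrees from vertical; x axis: square to the peg, pointing forward and down; y axis level. A collar of 41 mm diameter round the peg's foot stands 14 mm proud of the lugs, tapering to 28 mm.
- peg_tip (a point): Top of the peg's rounded head (head 38 mm in diameter, flat top 16 mm, on a 17 mm rod), on the axis. It is 84 mm from the seat's origin with the peg fully in.
- drain_peg (a joint): How far the telescopic peg is drawn out, m: 0 fully in, 0.026 fully out. A stiff friction slide: it takes about 7 N along its axis to push in and stays where it is left; no spring. It starts 13 to 25 mm out. With the beaker's rim on the lugs its floor has pushed the peg in to about 0.002; the lugs then stop it hard (a push that exceeds 7 N by far is felt there only).
- stain_bottle: Bystander: loose dropper bottle, 37 mm across, 100 mm tall; origin at its underside.
- strip_box: Bystander: loose black canister, 37 mm across, 63 mm tall; origin at its underside.
- marker: Bystander: loose felt marker lying on the desk, 140 mm long, 9 mm thick.
- scanner: Bystander: loose hand-held scanner, 212 mm long, 56 mm high, at the back.
- mouse: Bystander: loose computer mouse, 111 mm long, near the front left.

How it is judged (in metres and radians):
On the way:
1. the beaker's rim, home on the lugs, is pressed down with more than 12 N (z of beaker_mouth in the frame of peg_seat below 0.005 m and value of joint drain_peg below 0.006 m and contact force between beaker and drainer above 12 N), for 0.2 s.
At the end, for the whole second after the job is handed in: The beaker hangs at rest on the empty peg, mouth down, let go: its rim's centre within 5 mm of the lug plane along the peg and within 10 mm of the peg's axis each way, its axis within 10 degrees of the peg's, and the telescopic peg pushed in to less than 6 mm (z of beaker_mouth in the frame of peg_seat between -0.005 and 0.005 m and x of beaker_mouth in the frame of peg_seat between -0.01 and 0.01 m and y of beaker_mouth in the frame of peg_seat between -0.01 and 0.01 m and z of beaker in the frame of peg_seat above 0.08 m and angle between the z axis of beaker and the z axis of peg_seat, either way round below 0.175 rad and value of joint drain_peg below 0.006 m and linear speed of beaker below 0.01 m/s); the robot touches nothing.
It fails at once if the beaker is rammed: pressed on the drainer with more than 50 N (contact force between beaker and drainer above 50 N).
It fails at once if a bystander is shifted by more than 20 mm (distance of any of stain_bottle, strip_box, marker, scanner, mouse from where it was at the start of the episode above 0.02 m).
It also fails if it takes over 48 s, if anything falls off the work surface, if the arm or the gripper's body presses on something with over 40 N, if the wrist force passes 120 N, or if a joint passes its speed limit or range.

## Robot

A 6-joint arm with a two-finger parallel gripper is mounted at the origin on a cart in front of the work surface, level with it; the furniture and walls round the work are solid. World frame = base frame: x ahead of the robot, y to its left, z up, the work surface at z = 0. Lengths are in m, angles in degrees, forces in N, time in s.
With the tool pointing down it reaches from about 0.275 to 0.725 m from the base axis. Payload 15.9 kg.
Tool frame: the origin (TCP) lies at the very end of the fingers, on their centre line; the grasp point (between the pads) lies arm.pinch_z behind it (arm.pinch_z is the distance from the TCP to the grasp point, in m); y points along the fingers, z is the direction in which the jaws open and shut, and the axes are right-handed (so a half turn about y gives the same grasp; the last joint's range is limited). The gripper opens to 85 mm and grips with 20 to 120 N. Pads are 22 mm wide; open, the fingers measure 114 mm over their backs; the gripper's body (76 mm by 85 mm) begins 54 mm behind the grasp point. The pads swing forward as they close: fully open they stand 13 mm farther back than shut.
Start: joints at [0, 12.198, -1.971, 75.831, 0, 90], TCP at [0.5, -0, 0.202] pointing down, gripper open.
Joint ranges: [-170.91, 170.91], [-42.67, 98.43], [-65.05, 77.54], [-120.47, 116.71], [-90, 82.35], [-180, 180]. Speed limits (degrees/s): [108.29, 108.29, 136.94, 147.25, 180, 180].

## Interface

Orientations are given as a 3x3 rotation matrix whose columns are the frame's x, y, z axes.
In Python, from workcell import monitor, eyes, order, arm gives the robot as it stands.
- The arm moves only by the tool jog_arm, never from a script. Its argument "commands" is a list of rows, each a list of 3 entries, a list of its own where there are three numbers: the turn, a rotation vector about the tool's x, y, z in degrees, then the shift along the tool's x, y, z in mm, then the opening, from 0 (shut) to 1 (fully open). A call has 1 to 10 rows; each row is the pose to reach, as a shift and turn from the pose commanded when the call began, along the tool's axes at that moment; what a row does not reach only later rows make up. A row lasts 1/12 s, in which the tool goes at most 41.7 mm and 7.16 degrees, less where a joint would pass 70% of its speed; a pose out of reach is approached as far as the arm can. A call with a gripper value outside its range is refused whole. The fingers move at their own pace and stop on an object; "squeeze" is the grip in N (left out, the last holds). Time passes only in rows, so rows that repeat a pose let the fingers close. It gives the time, the measured TCP pose, the force and the opening at its end, in the units of the state.
- monitor.observe(): the state, without advancing time (a new reading comes with each control period).
- eyes.read_camera(name): name is "scene" or "side" or "wrist"; returns the picture (420x560x3 uint8, blue, green, red); there is no depth.
- eyes.camera_info(name): a dict with "intrinsics" (3x3 intrinsics, pixels), "pose" (4x4, takes a point from camera to world coordinates); the wrist camera has in their place "hand_eye" (4x4, takes a point from camera to tool coordinates, whose origin is the TCP and whose axes are the tool frame's). Camera axes: x right, y down, z forward; pixel columns grow to the right and rows downward; lengths in m; the calibration is good to about 2 mm. The wrist camera is an equidistant fisheye: a pixel r from the principal point sees the ray r / f radians off the axis. A picture is of the moment at which its call begins: read the wrist's pose just before it. camera_info takes no time and is no camera call.
- order.close_job(): hands the job in, once; it reports no verdict.
The state is a dict: "time_s": time; "joint_positions": joint angles; "dq": joint speeds; "tau": joint torques, N m; "tool_pos": TCP position; "eef_rot": TCP orientation; "force": force on the tool from outside, world axes, zero at the start; "moment": the same for the moment, N m; "grip_width": finger opening in m.
Only numpy, scipy, OpenCV 4.12 (cv2) and the standard library are available. Lean on these libraries where they do the work, as an engineer would, in place of code of your own. Each camera call takes 0.05 s, during which the arm holds its last target.

## Working session

There is one attempt and no reset: what is moved stays moved. The work goes in short steps, Python scripts to look and compute and a tool call to move; the robot and the scene stay as the last step left them, time stands still between calls to the robot, and variables do not carry over. Pictures are saved under pics/ and viewed, and the job is handed in when it is done.

Besides the shell and the picture viewer there is one more tool, called as a command line: name --argument value ..., lists and objects as JSON in quotes. jog_arm: Moves the arm, as the interface text tells. Its arguments: {"type":"object","properties":{"commands":{"type":"array"},"squeeze":{"type":"number"}},"required":["commands"]}

```bash
mkdir -p pics; ls
python3 - <<'E'
from workcell import monitor, eyes, order, arm
import cv2,numpy as np
np.set_printoptions(precision=4,suppress=True)
print(monitor.observe()); print(arm.pinch_z)
for n in ("scene","side","wrist"):
    print(n,eyes.camera_info(n)); cv2.imwrite(f"pics/{n}0.png",eyes.read_camera(n))
E
```

```text
pics
{'time_s': 0.0, 'joint_positions': array([ 0.0024, 12.2248, -2.009 , 75.8294,  0.0013, 89.9988]), 'dq': array([-0.0222,  0.0317, -0.0891, -0.0334, -0.0085, -0.0321]), 'tau': array([ -0.0014, -68.6184,  48.7125,   0.0175,  -0.0002,  -0.0001]), 'tool_pos': array([0.4996, 0.    , 0.2011]), 'eef_rot': array([[ 0.0001, -0.0011,  1.    ],
       [-1.    ,  0.    ,  0.0001],
       [-0.    , -1.    , -0.0011]]), 'force': array([ 0.3519, -0.543 , -1.4835]), 'moment': array([-0.0203,  0.0581,  0.0355]), 'grip_width': 0.08532567405625757}
0.0187
scene {'intrinsics': array([[434.5039,   0.    , 275.7744],
       [  0.    , 434.5039, 215.251 ],
       [  0.    ,   0.    ,   1.    ]]), 'pose': array([[ 0.7963, -0.3892,  0.4631,  0.0354],
       [-0.6049, -0.5123,  0.6096, -0.4162],
       [-0.0001, -0.7656, -0.6434,  0.6854],
       [ 0.    ,  0.    ,  0.    ,  1.    ]])}
side {'intrinsics': array([[426.0375,   0.    , 282.0275],
       [  0.    , 426.0375, 210.3241],
       [  0.    ,   0.    ,   1.    ]]), 'pose': array([[ 0.9547, -0.1651,  0.2477,  0.2741],
       [-0.2973, -0.4877,  0.8208, -0.5309],
       [-0.0148, -0.8573, -0.5147,  0.5439],
       [ 0.    ,  0.    ,  0.    ,  1.    ]])}
wrist {'intrinsics': array([[325.1923,   0.    , 282.1671],
       [  0.    , 325.1923, 210.7701],
       [  0.    ,   0.    ,   1.    ]]), 'hand_eye': array([[-0.0009,  0.9457,  0.3249, -0.084 ],
       [-0.0012, -0.3249,  0.9457, -0.1738],
       [ 1.    ,  0.0004,  0.0015, -0.0004],
       [ 0.    ,  0.    ,  0.    ,  1.    ]])}
```

View pics/scene0.png

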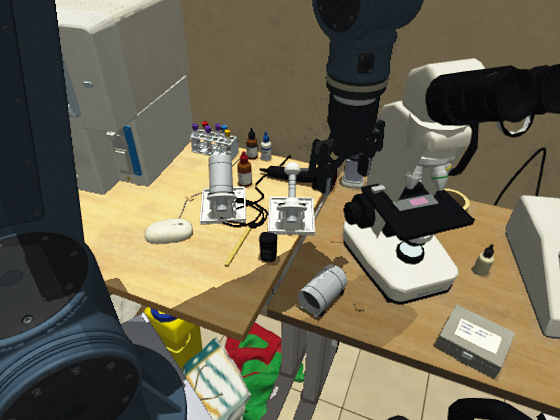

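View pics/side0.png

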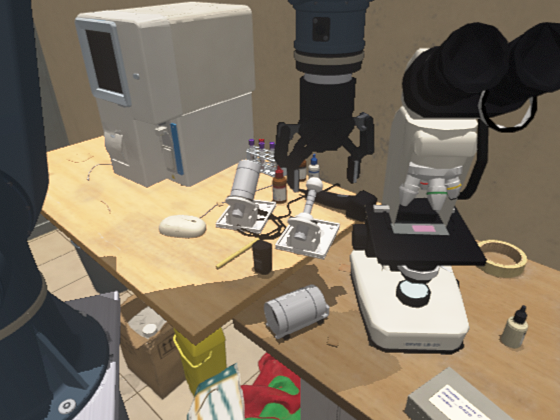

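View pics/wrist0.png

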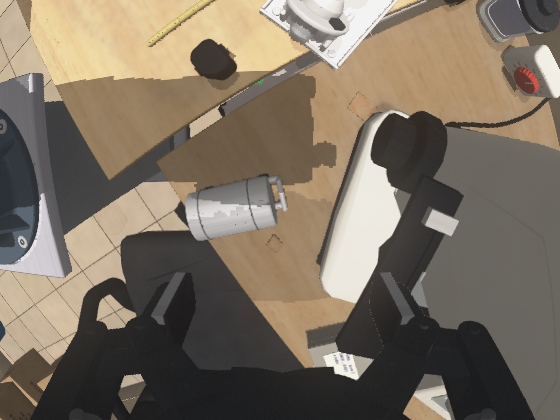

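The beaker lies at scene (323,290), side (297,310) and wrist (232,207), with its mouth to the left (towards the robot) in the wrist view. The empty-peg stand is at scene (291,205) and side (308,225). The other stand, at scene (222,190), holds a beaker. The microscope stands right of and beyond the beaker. Next I'll enlarge the views and measure.

Run:
```python
import cv2
s=cv2.imread('pics/scene0.png');d=cv2.imread('pics/side0.png');w=cv2.imread('pics/wrist0.png')
def crop(im,x,y,wd,h,k,n): cv2.imwrite(n,cv2.resize(im[y:y+h,x:x+wd],None,fx=k,fy=k,interpolation=cv2.INTER_CUBIC))
crop(s,250,150,100,75,8,'pics/s_peg.png');crop(d,265,165,100,95,6,'pics/d_peg.png')
crop(w,150,150,160,120,5,'pics/w_b.png');crop(s,290,255,70,70,8,'pics/s_b.png')
```

```text
(no output)
```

View pics/s_peg.png

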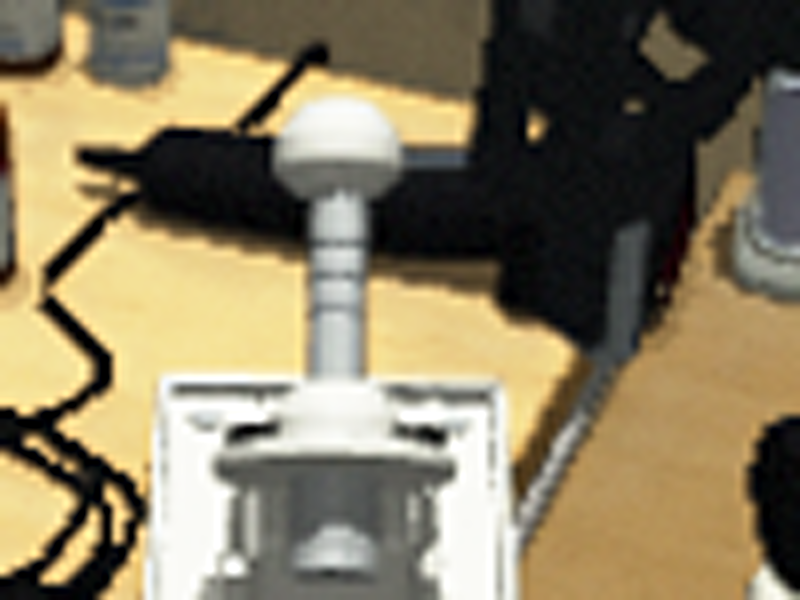

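View pics/d_peg.png

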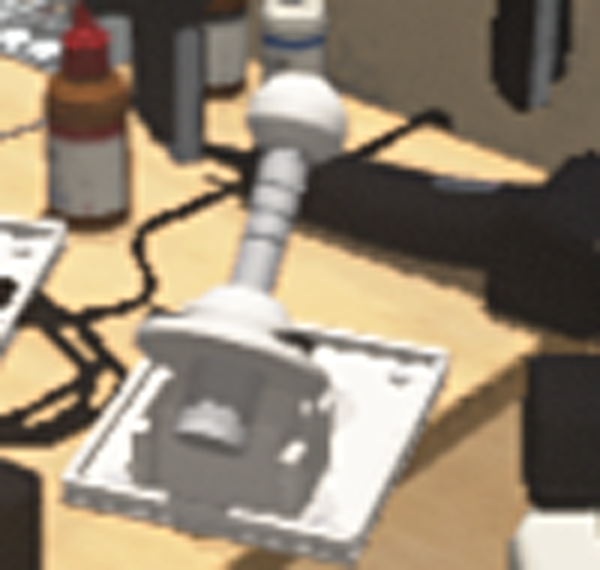

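View pics/w_b.png

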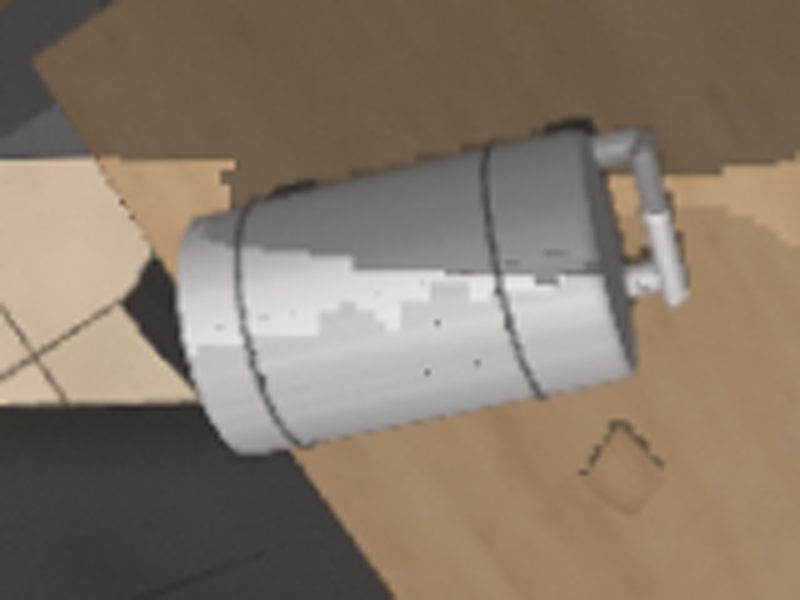

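View pics/s_b.png

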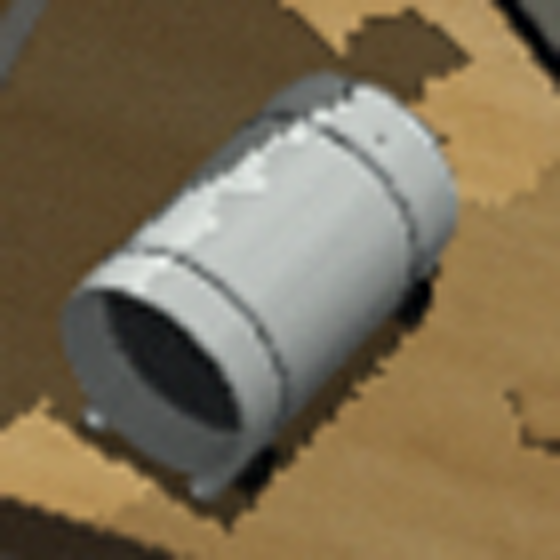

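```bash
cat > h.py <<'E'
import numpy as np,cv2
from workcell import monitor, eyes, order, arm
np.set_printoptions(precision=4,suppress=True)
def ray(n,p,T=None):
    c=eyes.camera_info(n);K=np.array(c['intrinsics'])
    u=(np.array(p,float)-[K[0,2],K[1,2]])/[K[0,0],K[1,1]]
    if n=='wrist':
        r=np.hypot(*u);d=np.array([*(u/max(r,1e-9)*np.sin(r)),np.cos(r)]);P=T@np.array(c['hand_eye'])
    else: d=np.array([*u,1]);P=np.array(c['pose'])
    d=P[:3,:3]@d;return P[:3,3],d/np.linalg.norm(d)
def plane(n,p,z,T=None):
    o,d=ray(n,p,T);return o+d*(z-o[2])/d[2]
def tri(*rays):
    A=np.zeros((3,3));b=np.zeros(3)
    for o,d in rays:
        M=np.eye(3)-np.outer(d,d);A+=M;b+=M@o
    x=np.linalg.solve(A,b)
    return x,[np.linalg.norm((np.eye(3)-np.outer(d,d))@(x-o)) for o,d in rays]
def proj(n,X,T=None):
    c=eyes.camera_info(n);K=np.array(c['intrinsics'])
    P=T@np.array(c['hand_eye']) if n=='wrist' else np.array(c['pose'])
    q=P[:3,:3].T@(np.array(X,float)-P[:3,3])
    if n=='wrist':
        th=np.arccos(q[2]/np.linalg.norm(q));k=th/np.hypot(q[0],q[1]);return K[:2,2]+K[0,0]*k*q[:2]
    return K[:2,2]+K[0,0]*q[:2]/q[2]
def Tw():
    s=monitor.observe();T=np.eye(4);T[:3,:3]=s['eef_rot'];T[:3,3]=s['tool_pos'];return T
E
python3 - <<'E'
from h import *
T=Tw()
W=lambda x,y:(150+x/5,150+y/5)
S=lambda x,y:(290+x/8,255+y/8)
# edges of silhouette
print('wrist far/near corner floor',plane('wrist',W(590,133),.036,T),plane('wrist',W(630,377),.036,T))
print('wrist mouth corners',plane('wrist',W(193,222),.036,T),plane('wrist',W(250,453),.036,T))
print('scene mouth',plane('scene',S(170,378),.036))
print('scene top rim',plane('scene',S(100,285),.064), 'top floor', plane('scene',S(322,75),.064))
P=lambda x,y:(250+x/8,150+y/8);D=lambda x,y:(265+x/6,165+y/6)
h=tri(ray('scene',P(338,155)),ray('side',D(297,120)));print('head',h)
print('tray scene',plane('scene',P(160,378),.012),plane('scene',P(503,380),.012))
print('tray side',plane('side',D(448,352),.012),plane('side',D(68,482),.012),plane('side',D(355,548),.012))
r=tri(ray('scene',P(340,375)),ray('side',D(262,288)));print('rod base',r)
E
```

```text
wrist far/near corner floor [0.4846 0.0061 0.036 ] [ 0.4929 -0.0498  0.036 ]
wrist mouth corners [ 0.3954 -0.0132  0.036 ] [ 0.4039 -0.0693  0.036 ]
scene mouth [ 0.4024 -0.0431  0.036 ]
scene top rim [ 0.3913 -0.029   0.064 ] top floor [ 0.4772 -0.011   0.064 ]
head (array([0.5808, 0.2376, 0.1117]), [np.float64(0.0003071333511583344), np.float64(0.0003071333511582627)])
tray scene [0.5513 0.2872 0.012 ] [0.6372 0.2207 0.012 ]
tray side [0.6378 0.2181 0.012 ] [0.4754 0.1827 0.012 ] [0.5574 0.1147 0.012 ]
rod base (array([0.5545, 0.202 , 0.0652]), [np.float64(0.0009917414602154766), np.float64(0.0009917414602153914)])
```

Run:
```python
from h import *
print([a for a in dir(arm) if a[0]!='_'])
T=Tw()
for n,p in {'mic left edge':(325,280),'mic top':(372,112),'mic knob':(375,150)}.items(): 
    for z in (.0,.04,.1):print(n,z,plane('wrist',p,z,T))
print('knob tri',tri(ray('scene',(356,210)),ray('wrist',(395,140),T)))
print('stage corner', tri(ray('scene',(385,187)),ray('side',(365,213))), tri(ray('scene',(396,228)),ray('side',(372,262))))
print('other beaker floor',tri(ray('scene',(222,160)),ray('side',(247,166))))
print('canister',plane('scene',(268,258),0),plane('side',(263,270),0))
print('scanner end', plane('scene',(262,173),0.03),plane('scene',(320,185),.03))
```

```text
['PlanningError', 'pinch_z']
mic left edge 0.0 [ 0.5575 -0.1433  0.    ]
mic left edge 0.04 [ 0.5513 -0.1191  0.04  ]
mic left edge 0.1 [ 0.5421 -0.0827  0.1   ]
mic top 0.0 [0.6043 0.0768 0.    ]
mic top 0.04 [0.5931 0.0776 0.04  ]
mic top 0.1 [0.5763 0.0788 0.1   ]
mic knob 0.0 [ 0.6102  0.0317 -0.    ]
mic knob 0.04 [0.5984 0.0373 0.04  ]
mic knob 0.1 [0.5806 0.0457 0.1   ]
knob tri (array([0.6031, 0.0531, 0.0962]), [np.float64(0.0032593914479419404), np.float64(0.0032593914479419517)])
stage corner (array([ 0.5555, -0.0443,  0.2215]), [np.float64(0.01240988064356654), np.float64(0.01240988064356654)]) (array([ 0.548 , -0.0905,  0.1637]), [np.float64(0.01069676222167862), np.float64(0.010696762221678603)])
other beaker floor (array([0.4572, 0.348 , 0.1283]), [np.float64(0.0005854725914998451), np.float64(0.0005854725914997702)])
canister [0.4269 0.1275 0.    ] [0.4301 0.126  0.    ]
scanner end [0.5834 0.3656 0.03  ] [0.6699 0.2322 0.03  ]
```

jog_arm --commands '[[[0,-102,0],[31,0,-51],1],[[0,-102,0],[31,0,-51],1],[[0,-102,0],[31,0,-51],1],[[0,-102,0],[31,0,-51],1],[[0,-102,0],[31,0,-51],1],[[0,-102,0],[31,0,-51],1],[[0,-102,0],[31,0,-51],1],[[0,-102,0],[31,0,-51],1],[[0,-102,0],[31,0,-51],1],[[0,-102,0],[31,0,-51],1]]'

```text
time_s: 0.98
tool_pos: [0.4488, -0.031, 0.2014]
eef_rot: [[0.951, -0.0, 0.309], [-0.309, 0.0, 0.951], [-0.0, -1.0, -0.0]]
force: [0.3, 0.9, 0.0]
grip_width: 0.0853
```

jog_arm --commands '[[[0,-30,0],[0,0,0],1],[[0,-30,0],[0,0,0],1],[[0,-30,0],[0,0,0],1],[[0,-30,0],[0,0,0],1],[[0,-30,0],[0,0,0],1],[[0,-30,0],[0,0,0],1]]'

```text
time_s: 1.48
tool_pos: [0.4489, -0.031, 0.2015]
eef_rot: [[0.98, -0.0, -0.2], [0.2, 0.0, 0.98], [-0.0, -1.0, 0.0]]
force: [-0.4, -0.5, 0.3]
grip_width: 0.0852
```

Run:
```python
from h import *
T=Tw();print(T,monitor.observe()['joint_positions'])
im=eyes.read_camera('wrist');cv2.imwrite('pics/w1.png',im)
```

```text
[[ 0.9798 -0.0003 -0.1997  0.4489]
 [ 0.1997  0.      0.9798 -0.031 ]
 [-0.0003 -1.      0.0001  0.2015]
 [ 0.      0.      0.      1.    ]] [ -3.9502   6.3236  -9.0201  74.6735   0.0013 -15.4725]
```

View pics/w1.png

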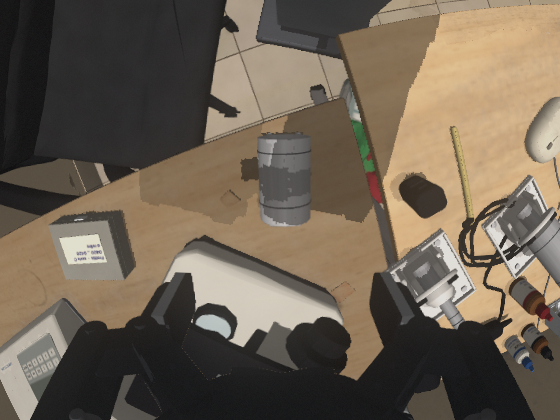

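Seen from straight above, the beaker is at (285,178) with its mouth (towards the robot) at the top. The empty stand is at (430,275).

Run:
```python
import cv2
w=cv2.imread('pics/w1.png')
cv2.imwrite('pics/w1b.png',cv2.resize(w[120:240,220:350],None,fx=5,fy=5,interpolation=cv2.INTER_CUBIC))
cv2.imwrite('pics/w1p.png',cv2.resize(w[220:345,375:485],None,fx=4.8,fy=4.8,interpolation=cv2.INTER_CUBIC))
```

```text
(no output)
```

View pics/w1b.png

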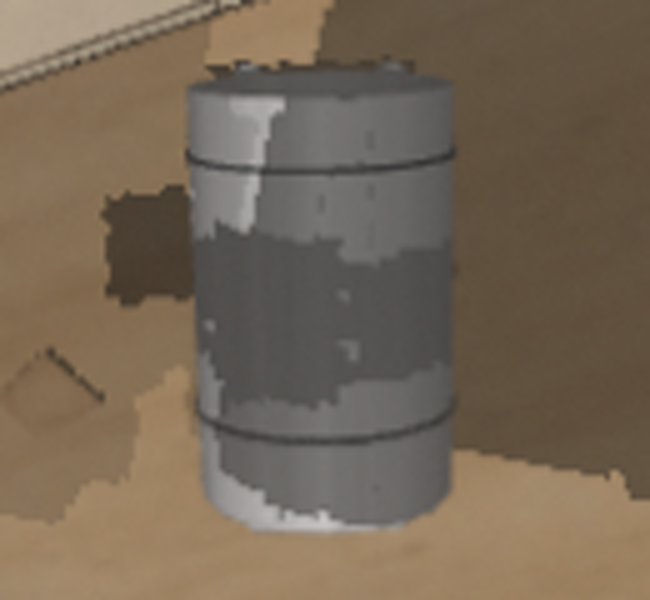

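View pics/w1p.png

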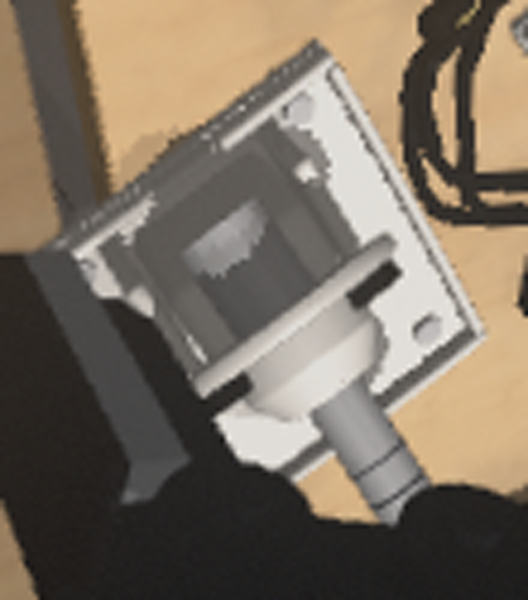

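Run:
```python
from h import *
T=Tw()
c=lambda x,y:(220+x/5,120+y/5)
m=plane('wrist',c(321,85),.050,T);f=plane('wrist',c(328,505),.040,T)
for p in [(190,95),(453,95),(203,490),(453,490)]: print(plane('wrist',c(*p),.036,T))
a=plane('wrist',c(321,95),.036,T);b=plane('wrist',c(328,490),.036,T)
v=b-a;print(a,b,np.hypot(*v[:2]),np.degrees(np.arctan2(v[1],v[0])))
print('top rim',plane('wrist',c(320,98),.064,T))
q=np.linalg.inv(T)@[*a,1],np.linalg.inv(T)@[*b,1];print(q)
# tray
g=lambda x,y:(375+x/4.8,220+y/4.8)
for n,p in dict(LF=(322,55),LB=(480,332),RF=(72,255)).items(): print(n,plane('wrist',g(*p),.012,T))
```

```text
[ 0.4084 -0.0646  0.036 ]
[ 0.3975 -0.0108  0.036 ]
[ 0.4942 -0.046   0.036 ]
[0.4831 0.0086 0.036 ]
[ 0.4032 -0.0378  0.036 ] [ 0.4886 -0.0187  0.036 ] 0.08757480438382766 12.569054485337636
top rim [ 0.4007 -0.0387  0.064 ]
(array([-0.0462,  0.1655,  0.0024,  1.    ]), array([0.0414, 0.1655, 0.0041, 1.    ]))
LF [0.4755 0.1902 0.012 ]
LB [0.5545 0.2901 0.012 ]
RF [0.5469 0.1361 0.012 ]
```

jog_arm --commands '[[[0,-1,0],[0,40,3],1],[[0,-1,0],[0,80,3],1],[[0,-1,0],[0,120,3],1],[[0,-1,0],[0,150,3],1],[[0,-1,0],[0,170,3],1],[[0,-1,0],[0,180,3],1],[[0,-1,0],[0,185,3],1],[[0,-1,0],[0,185,3],1]]'

```text
time_s: 2.2
tool_pos: [0.4478, -0.028, 0.0159]
eef_rot: [[0.976, -0.001, -0.216], [0.216, 0.0, 0.976], [-0.001, -1.0, 0.0]]
force: [-0.2, -0.2, 0.5]
grip_width: 0.0854
```

Run:
```python
from h import *
print(Tw())
im=eyes.read_camera('wrist');cv2.imwrite('pics/w2.png',im)
```

```text
[[ 0.9764 -0.0015 -0.2161  0.4478]
 [ 0.2161  0.0001  0.9764 -0.028 ]
 [-0.0014 -1.      0.0004  0.0159]
 [ 0.      0.      0.      1.    ]]
```

View pics/w2.png

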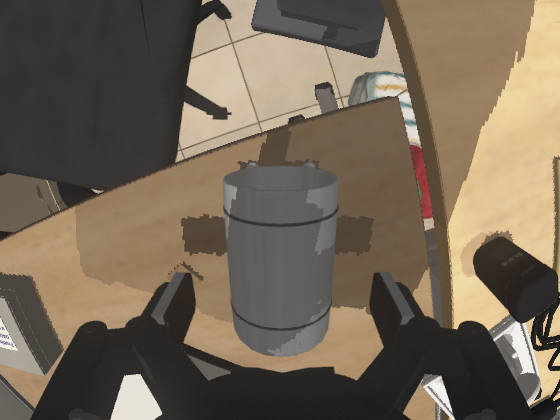

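The beaker is centred between the pads: its midline is at column 281 and the pads' midpoint is at 283. Closing now.

jog_arm --commands '[[[0,0,0],[0,0,0],0.3],[[0,0,0],[0,0,0],0.3],[[0,0,0],[0,0,0],0.3],[[0,0,0],[0,0,0],0.3],[[0,0,0],[0,0,0],0.3],[[0,0,0],[0,0,0],0.3],[[0,0,0],[0,0,0],0.3],[[0,0,0],[0,0,0],0.3]]' --squeeze 60

```text
time_s: 2.92
tool_pos: [0.4492, -0.0286, 0.0179]
eef_rot: [[0.976, 0.002, -0.218], [0.218, -0.001, 0.976], [0.002, -1.0, -0.001]]
force: [-4.7, -2.7, 17.1]
grip_width: 0.0444
```

Run:
```python
from h import *
s=monitor.observe();print(s['grip_width'],s['force'],s['moment'])
im=eyes.read_camera('wrist');cv2.imwrite('pics/w3.png',im)
im=eyes.read_camera('side');cv2.imwrite('pics/d3.png',cv2.resize(im[200:400,200:440],None,fx=3,fy=3))
s=monitor.observe();print(s['grip_width'],s['force'],s['moment'])
```

```text
0.04443303919171826 [-4.6958 -2.743  17.0829] [-0.7439  0.9892  0.0054]
0.04434421673691185 [-4.8035 -3.789  18.9947] [-0.7179  0.9684  0.0734]
```

View pics/w3.png

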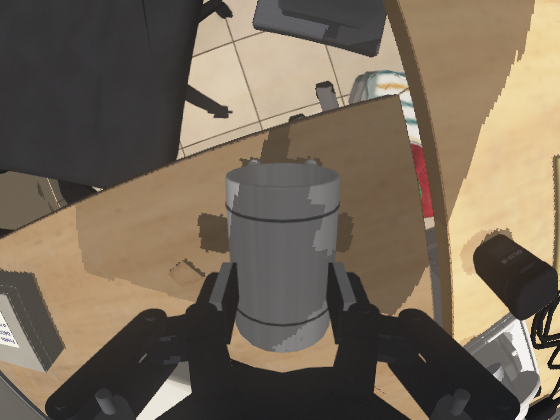

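View pics/d3.png

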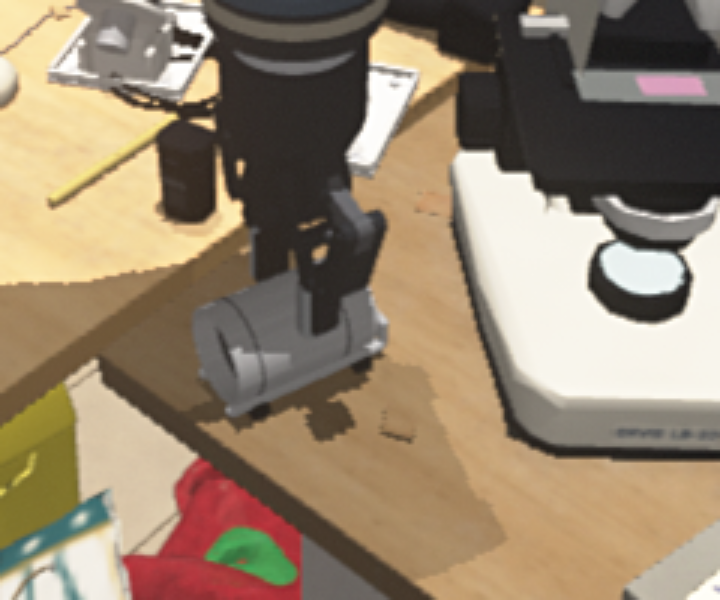

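The grip reads 44 mm, under the 56 mm diameter, and the tool feels 17 N upward. So the pads closed on the beaker's upper half. I'll open, go lower and close again.

jog_arm --commands '[[[0,0,0],[0,0,0],1],[[0,0,0],[0,0,0],1],[[0,0,0],[0,0,0],1],[[0,0,0],[0,0,0],1],[[0,0,0],[0,4,0],1],[[0,0,0],[0,8,0],1],[[0,0,0],[0,10,0],1],[[0,0,0],[0,10,0],1]]'

```text
time_s: 3.68
tool_pos: [0.4479, -0.028, 0.0059]
eef_rot: [[0.976, -0.001, -0.218], [0.218, 0.0, 0.976], [-0.001, -1.0, 0.0]]
force: [0.3, 0.1, 0.5]
grip_width: 0.0854
```

jog_arm --commands '[[[0,0,0],[0,0,0],0.3],[[0,0,0],[0,0,0],0.3],[[0,0,0],[0,0,0],0.3],[[0,0,0],[0,0,0],0.3],[[0,0,0],[0,0,0],0.3],[[0,0,0],[0,0,0],0.3],[[0,0,0],[0,0,0],0.3],[[0,0,0],[0,0,0],0.3]]'

```text
time_s: 4.35
tool_pos: [0.4486, -0.0284, 0.0074]
eef_rot: [[0.976, 0.001, -0.218], [0.218, -0.001, 0.976], [0.001, -1.0, -0.001]]
force: [-4.2, -3.6, 16.1]
grip_width: 0.0505
```

Run:
```python
from h import *
im=eyes.read_camera('wrist');a=cv2.resize(im[220:420,180:390],None,fx=3.5,fy=3,interpolation=cv2.INTER_CUBIC)
cv2.imwrite('pics/w4.png',a[:600])
im=eyes.read_camera('scene');cv2.imwrite('pics/s4.png',cv2.resize(im[180:340,240:440],None,fx=3.7,fy=3.7))
```

```text
(no output)
```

View pics/w4.png

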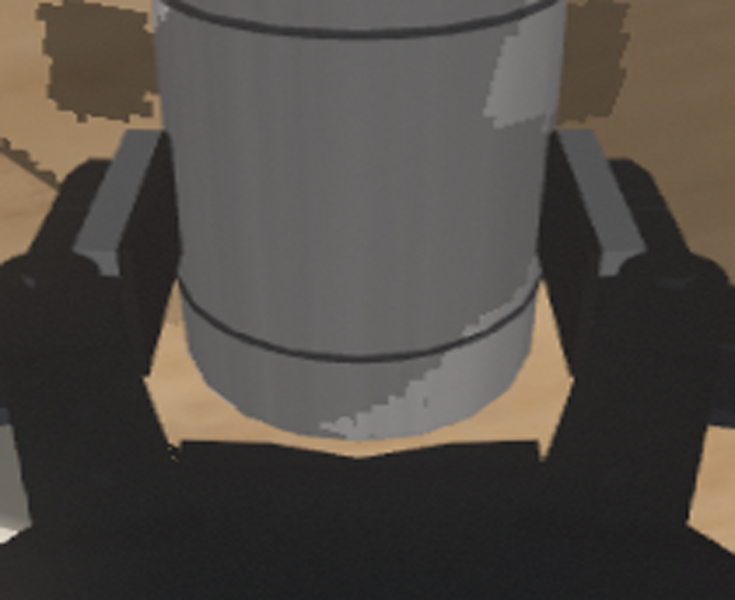

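View pics/s4.png

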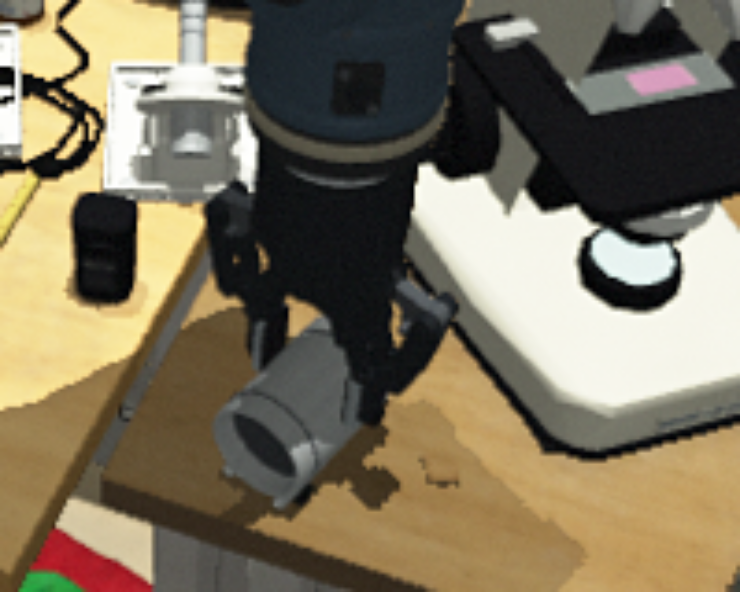

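The pads are still tilted and bear near their tips. When they are open on a 56 mm body, the real tips stand some 6 mm behind the nominal TCP, so I can go 7 mm lower.

jog_arm --commands '[[[0,0,0],[0,0,0],1],[[0,0,0],[0,0,0],1],[[0,0,0],[0,0,0],1],[[0,0,0],[0,0,0],1],[[0,0,0],[0,3,0],1],[[0,0,0],[0,6,0],1],[[0,0,0],[0,7,0],1],[[0,0,0],[0,7,0],1]]'

```text
time_s: 5.12
tool_pos: [0.448, -0.028, -0.0009]
eef_rot: [[0.976, -0.001, -0.218], [0.218, 0.0, 0.976], [-0.001, -1.0, 0.0]]
force: [-0.3, 0.4, -0.9]
grip_width: 0.0855
```

jog_arm --commands '[[[0,0,0],[0,0,0],0.3],[[0,0,0],[0,0,0],0.3],[[0,0,0],[0,0,0],0.3],[[0,0,0],[0,0,0],0.3],[[0,0,0],[0,0,0],0.3],[[0,0,0],[0,0,0],0.3],[[0,0,0],[0,0,0],0.3],[[0,0,0],[0,0,0],0.3]]'

```text
time_s: 5.78
tool_pos: [0.4486, -0.0284, 0.0003]
eef_rot: [[0.976, 0.001, -0.218], [0.218, -0.001, 0.976], [0.0, -1.0, -0.001]]
force: [-6.0, -1.5, 15.9]
grip_width: 0.0542
```

jog_arm --commands '[[[0,0,0],[0,-8,0],0.3],[[0,0,0],[0,-25,0],0.3],[[0,0,0],[0,-60,0],0.3],[[0,0,0],[0,-100,0],0.3],[[0,0,0],[0,-140,0],0.3],[[0,0,0],[0,-180,0],0.3],[[0,0,0],[0,-200,0],0.3],[[0,0,0],[0,-200,0],0.3]]'

```text
time_s: 6.45
tool_pos: [0.4504, -0.0281, 0.2044]
eef_rot: [[0.976, 0.007, -0.219], [0.219, -0.0, 0.976], [0.007, -1.0, -0.002]]
force: [0.3, -0.5, -1.2]
grip_width: 0.054
```

Run:
```python
from h import *
s=monitor.observe();print(s['grip_width'],s['force'],s['moment'],s['joint_positions'])
T=Tw();print(T)
im=eyes.read_camera('wrist');cv2.imwrite('pics/w5.png',im)
cv2.imwrite('pics/d5.png',eyes.read_camera('side'))
```

```text
0.053978400757153454 [ 0.2844 -0.4993 -1.1771] [ 0.0626 -0.0521  0.0063] [ -3.5783   6.0452  -8.9199  74.6421   0.0053 -16.1997]
[[ 0.9758  0.0068 -0.2185  0.4504]
 [ 0.2185 -0.0003  0.9758 -0.0281]
 [ 0.0066 -1.     -0.0018  0.2044]
 [ 0.      0.      0.      1.    ]]
```

View pics/w5.png

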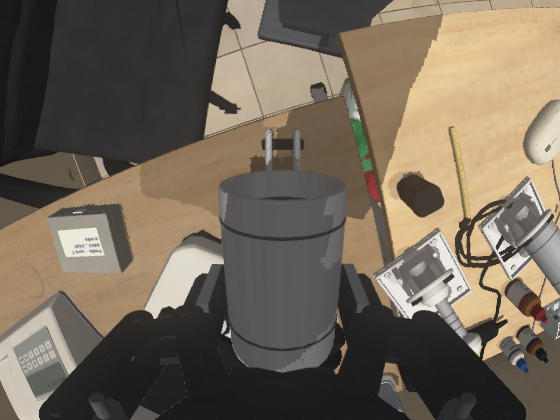

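View pics/d5.png

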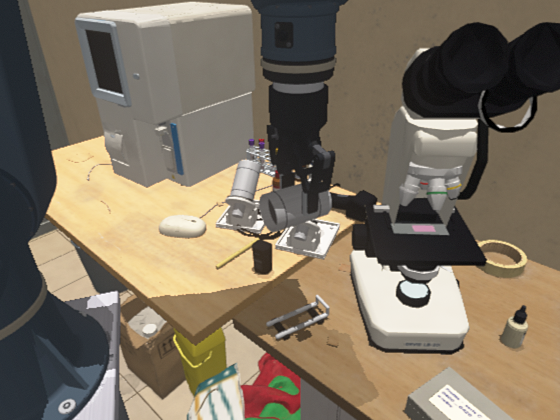

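Run:
```python
from h import *
T=Tw()
w=cv2.imread('pics/w5.png');cv2.imwrite('pics/w5b.png',cv2.resize(w[160:400,180:390],None,fx=3.3,fy=2.5*1,interpolation=cv2.INTER_CUBIC))
d=cv2.imread('pics/d5.png');cv2.imwrite('pics/d5b.png',cv2.resize(d[175:240,250:350],None,fx=8,fy=8,interpolation=cv2.INTER_CUBIC))
# predicted
for xm in (-.045,-.05):
  for y in (-.036,):
    print(xm,[proj('wrist',(T@[*p,1])[:3],T).round(1) for p in [(xm,y-.028,0),(xm,y,.028),(xm,y,-.028),(xm,y+.028,0),(xm+.09,y-.028,0),(xm+.09,y-.02,.02)]])
    print([proj('side',(T@[*p,1])[:3]).round(1) for p in [(xm,y-.028,0),(xm,y,0),(xm,y+.028,0)]])
```

```text
-0.045 [array([281.3, 214.1]), array([344.3, 193. ]), array([218.7, 192.9]), array([281.6, 178.1]), array([281.4, 384.4]), array([320.1, 372.4])]
[array([269. , 194.2]), array([269.6, 211.8]), array([270.3, 228.5])]
-0.05 [array([281.3, 200.7]), array([344.9, 182.1]), array([218.1, 182. ]), array([281.6, 168.8]), array([281.4, 378.1]), array([320.8, 366. ])]
[array([265.8, 195.2]), array([266.5, 212.8]), array([267.2, 229.5])]
```

View pics/w5b.png

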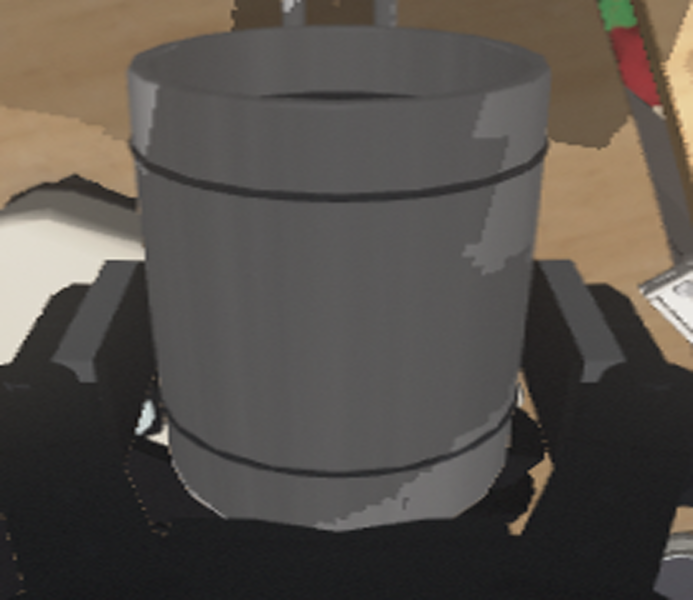

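View pics/d5b.png

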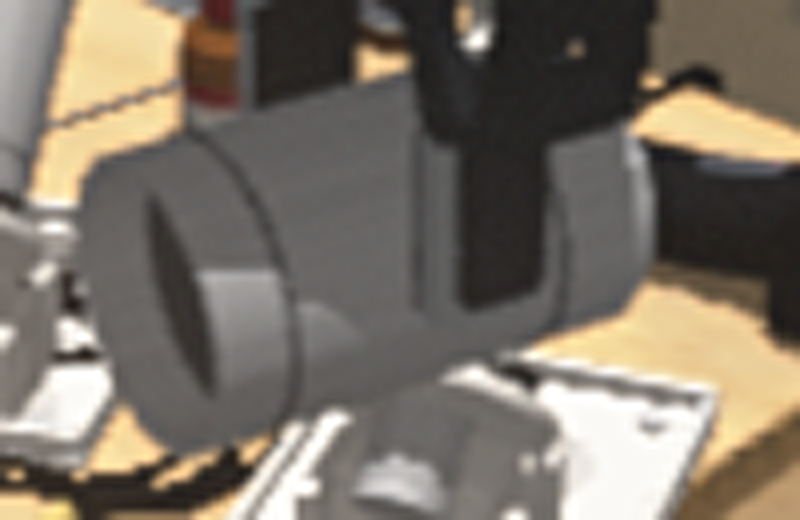

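Run:
```python
from h import *
T=Tw()
P=lambda x,y:(250+x/8,150+y/8);D=lambda x,y:(265+x/6,165+y/6)
def pl(n,a,b):
    o,d1=ray(n,a);_,d2=ray(n,b);k=np.cross(d1,d2);k/=np.linalg.norm(k);return k,k@o
for top,bot in [((341,200),(338.5,375)),((340,200),(338.5,375)),((341,200),(337.5,375))]:
  for t2,b2 in [((280,158),(256,284)),((281,158),(255,284)),((297,113),(256,284))]:
    n1,c1=pl('scene',P(*top),P(*bot));n2,c2=pl('side',D(*t2),D(*b2))
    d=np.cross(n1,n2);d/=np.linalg.norm(d);d*=np.sign(d[2])
    A=np.array([n1,n2,[0,0,1]]);p=np.linalg.solve(A,[c1,c2,.062])
    print(d,'yaw',np.degrees(np.arctan2(d[1],d[0])),'tilt',np.degrees(np.arccos(d[2])),'at seat z',p)
# beaker slope in side
for t in (-4,-2,0,2,4):
    c,s_=np.cos(np.radians(t)),np.sin(np.radians(t))
    g=np.array([0.002,-.036,0]);L=45e-3
    a=(T@[*(g+L*np.array([-c,-s_,0])),1])[:3];b=(T@[*(g+L*np.array([c,s_,0])),1])[:3]
    pa,pb=proj('side',a),proj('side',b);print('pitch',t,(pb-pa)[1]/(pb-pa)[0],pa,pb)
```

```text
[0.3469 0.4395 0.8285] yaw 51.7155668002029 tilt 34.04994595444768 at seat z [0.5488 0.1962 0.062 ]
[0.3753 0.4734 0.7969] yaw 51.595340535420995 tilt 37.162919362556686 at seat z [0.5474 0.1945 0.062 ]
[0.43   0.5386 0.7246] yaw 51.39470450309442 tilt 43.568072915861165 at seat z [0.5475 0.1946 0.062 ]
[0.3529 0.4555 0.8173] yaw 52.237611437853914 tilt 35.18330673897354 at seat z [0.5488 0.1961 0.062 ]
[0.3808 0.4889 0.7849] yaw 52.08445671981956 tilt 38.2916211503034 at seat z [0.5474 0.1943 0.062 ]
[0.4345 0.5527 0.7111] yaw 51.82724169134942 tilt 44.67164582873885 at seat z [0.5474 0.1944 0.062 ]
[0.3408 0.4232 0.8395] yaw 51.15997448340825 tilt 32.91477701450979 at seat z [0.5494 0.1974 0.062 ]
[0.3696 0.4577 0.8087] yaw 51.07851440648972 tilt 36.03286500513448 at seat z [0.5481 0.1958 0.062 ]
[0.4254 0.5243 0.7377] yaw 50.94349985618894 tilt 42.46428046148497 at seat z [0.5482 0.196  0.062 ]
pitch -4 -0.3784372635534598 [271.039  213.2922] [323.9736 193.2598]
pitch -2 -0.3428626050855944 [270.9549 212.3531] [323.9825 194.1719]
pitch 0 -0.3073636958826018 [270.9049 211.3996] [323.9609 195.0921]
pitch 2 -0.2718538861447324 [270.8892 210.4329] [323.909  196.0192]
pitch 4 -0.236246419532165 [270.9079 209.4542] [323.8271 196.9523]
```

jog_arm --commands '[[[0,-4,0],[10,-35,10],0.3],[[0,-8,0],[30,-55,30],0.3],[[0,-12,0],[50,-55,60],0.3],[[0,-16,0],[65,-55,95],0.3],[[0,-20,0],[80,-55,130],0.3],[[0,-24,0],[95,-55,165],0.3],[[0,-28,0],[110,-55,200],0.3],[[0,-32,0],[120,-55,235],0.3],[[0,-36,0],[128,-55,270],0.3],[[0,-39,0],[132,-55,300],0.3]]'

```text
time_s: 7.38
tool_pos: [0.5109, 0.2956, 0.2523]
eef_rot: [[0.617, -0.003, -0.787], [0.787, -0.001, 0.617], [-0.003, -1.0, 0.001]]
force: [0.9, 0.2, -2.2]
grip_width: 0.0541
```

jog_arm --commands '[[[0,0,0],[10,0,10],0.3],[[0,0,0],[10,0,10],0.3],[[0,0,0],[10,0,10],0.3]]'

```text
time_s: 7.63
tool_pos: [0.5094, 0.3077, 0.253]
eef_rot: [[0.621, -0.002, -0.784], [0.784, -0.002, 0.621], [-0.003, -1.0, 0.001]]
force: [0.6, 0.2, -1.7]
grip_width: 0.0543
```

Run:
```python
from h import *
s=monitor.observe();print(s['time_s'],s['grip_width'],s['force'],s['joint_positions'])
T=Tw();print(T)
np.save('T6.npy',T)
for n in('wrist','scene','side'): cv2.imwrite(f'pics/{n}6.png',eyes.read_camera(n))
print(Tw()-T)
```

```text
7.6333 0.054299029962493355 [ 0.579   0.2067 -1.7346] [ 31.1394  24.4643  22.4037  88.0907  -0.012  -20.5074]
[[ 0.6205 -0.0022 -0.7842  0.5094]
 [ 0.7842 -0.0015  0.6205  0.3077]
 [-0.0025 -1.      0.0007  0.253 ]
 [ 0.      0.      0.      1.    ]]
[[ 0.0016  0.0015  0.0012  0.0006]
 [-0.0012  0.001   0.0016 -0.0013]
 [ 0.0017 -0.     -0.0006  0.0013]
 [ 0.      0.      0.      0.    ]]
```

View pics/wrist6.png

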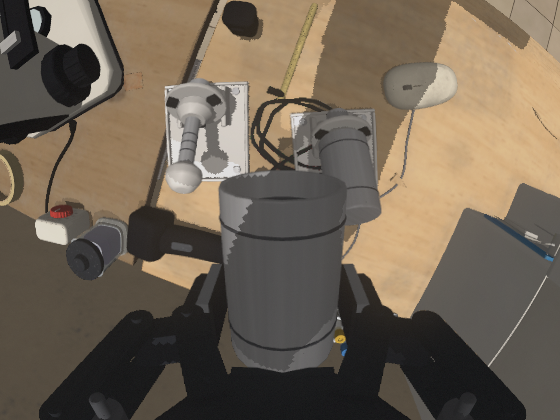

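View pics/scene6.png

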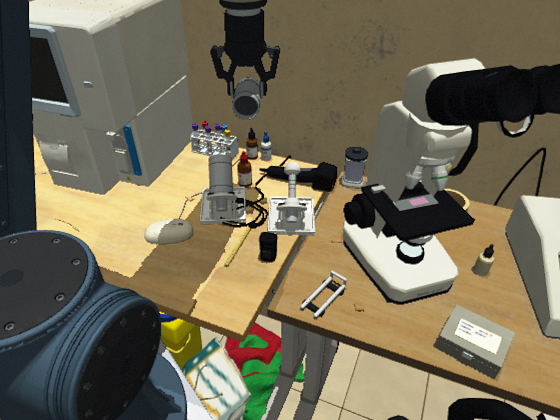

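The wrist view now shows the whole empty stand. Its tray is at (165-249, 84-185), the collar at (195,103) and the peg head at (184,177), all clear of the held beaker. I'll zoom in on it.

Run:
```python
import cv2
w=cv2.imread('pics/wrist6.png')
cv2.imwrite('pics/w6p.png',cv2.resize(w[70:200,150:265],None,fx=4.6,fy=4.6,interpolation=cv2.INTER_CUBIC))
s=cv2.imread('pics/scene6.png')
cv2.imwrite('pics/s6p.png',cv2.resize(s[155:240,255:330],None,fx=7,fy=7,interpolation=cv2.INTER_CUBIC))
s=cv2.imread('pics/side6.png')
cv2.imwrite('pics/d6p.png',cv2.resize(s[165:260,265:345],None,fx=6,fy=6,interpolation=cv2.INTER_CUBIC))
```

```text
(no output)
```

View pics/w6p.png

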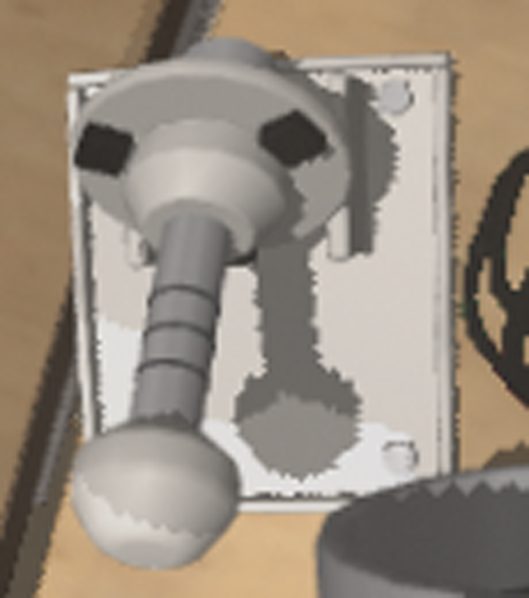

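View pics/s6p.png

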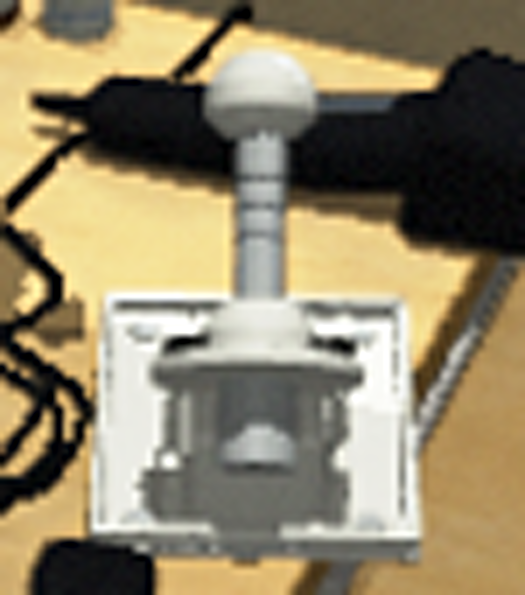

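View pics/d6p.png

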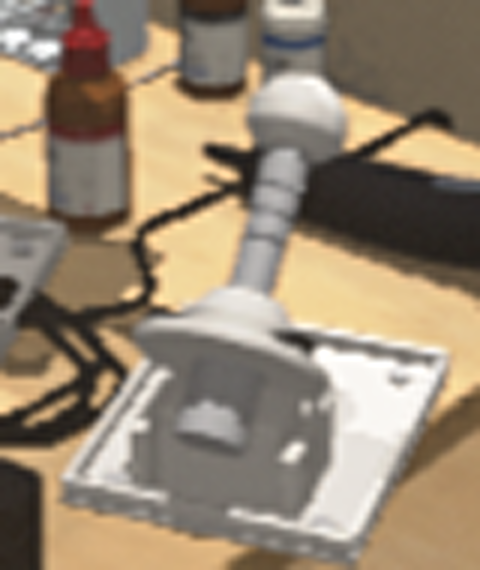

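Run:
```python
from h import *
T=np.load('T6.npy')
W=lambda x,y:(150+x/4.6,70+y/4.6);S=lambda x,y:(255+x/7,155+y/7);D=lambda x,y:(265+x/6,165+y/6)
h,e=tri(ray('wrist',W(157,488),T),ray('scene',S(261,96)),ray('side',D(297,120)));print('head',h,e)
print(tri(ray('wrist',W(157,488),T),ray('scene',S(261,96))),tri(ray('wrist',W(157,488),T),ray('side',D(297,120))))
c={k:plane('wrist',W(*p),.012,T) for k,p in dict(RF=(70,78),LF=(448,60),LB=(457,505)).items()};print(c)
for k in (('RF','LF'),('LF','LB')):
    v=c[k[1]]-c[k[0]];print(k,np.hypot(*v[:2]),np.degrees(np.arctan2(v[1],v[0])))
print('ctr',(c['RF']+c['LB'])/2)
c={k:plane('scene',S(*p),.012) for k,p in dict(LB=(105,298),RB=(405,298),RF=(415,540),LF=(92,535)).items()};print('scene',c,sum(c.values())/4)
def pl(n,a,b,T=None):
    o,d1=ray(n,a,T);_,d2=ray(n,b,T);k=np.cross(d1,d2);k/=np.linalg.norm(k);return k,k@o
ps=[pl('wrist',W(195,230),W(166,415),T),pl('scene',S(264,140),S(259,295)),pl('side',D(280,158),D(256,284))]
N=np.array([p[0] for p in ps]);C=np.array([p[1] for p in ps])
for idx in ([0,1],[0,2],[0,1,2]):
    d=np.linalg.svd(N[idx])[2][-1];d*=np.sign(d[2])
    q=[np.linalg.lstsq(np.vstack([N[idx],[0,0,10]]),[*C[idx],10*z],rcond=None)[0] for z in (.062,.11)]
    print(idx,d,np.degrees(np.arctan2(d[1],d[0])),np.degrees(np.arccos(d[2])),*q)
print('lugs',[plane('wrist',W(*p),.062,T) for p in ((103,147),(292,137))],plane('wrist',W(211,152),.058,T))
```

```text
head [0.5794 0.2355 0.1139] [np.float64(0.0005713744544988097), np.float64(0.000885332988311683), np.float64(0.0008312128873248212)]
(array([0.5785, 0.2354, 0.1153]), [np.float64(0.00024385288012549388), np.float64(0.00024385288012542642)]) (array([0.5795, 0.2353, 0.1132]), [np.float64(0.0004495311155368503), np.float64(0.0004495311155369308)])
{'RF': array([0.5592, 0.1258, 0.012 ]), 'LF': array([0.4748, 0.1942, 0.012 ]), 'LB': array([0.5525, 0.2931, 0.012 ])}
('RF', 'LF') 0.10862551741317567 140.976759321007
('LF', 'LB') 0.12576025885737382 51.860538727831965
ctr [0.5559 0.2095 0.012 ]
scene {'LB': array([0.5506, 0.2862, 0.012 ]), 'RB': array([0.6369, 0.2205, 0.012 ]), 'RF': array([0.5541, 0.1201, 0.012 ]), 'LF': array([0.471 , 0.1864, 0.012 ])} [0.5532 0.2033 0.012 ]
[0, 1] [0.5294 0.6297 0.5685] 49.94610557801658 55.35318562223015 [0.536  0.1821 0.062 ] [0.5806 0.2353 0.11  ]
[0, 2] [0.3929 0.5699 0.7217] 55.41840142003555 43.806419210503634 [0.546  0.1904 0.062 ] [0.5721 0.2283 0.11  ]
[0, 1, 2] [0.4133 0.5578 0.7197] 53.46061484729282 43.968107104653846 [0.5457 0.1914 0.062 ] [0.5724 0.2275 0.11  ]
lugs [array([0.5518, 0.1593, 0.062 ]), array([0.5138, 0.1899, 0.062 ])] [0.5324 0.1786 0.058 ]
```

```bash
cat > tgt.py <<'E'
from h import *
from scipy.spatial.transform import Rotation as R
yaw,seat=np.radians(51.7),np.array([.5411,.1870,.062])
t=np.radians(50);hv=np.array([np.cos(yaw),np.sin(yaw),0]);u=np.array([0,0,1.])
d=np.sin(t)*hv+np.cos(t)*u;xs=np.cos(t)*hv-np.sin(t)*u;lat=np.cross(u,hv)
def tcp(m,dy=0,G=(-.0485,-.036,.0006)): return seat+m*d-(G[0]*d+G[1]*xs+G[2]*lat)+dy*xs
Rt=np.stack([d,xs,lat],1)
def delta(p,Rg=Rt):
    T=Tw();r=R.from_matrix(T[:3,:3].T@Rg).as_rotvec(degrees=True);return r.round(2),(1000*T[:3,:3].T@(p-T[:3,3])).round(1)
E
python3 - <<'E'
from tgt import *
print(Tw()[:3,3]);print('wp',tcp(.125,-.06),delta(tcp(.125,-.06)));print('pre',tcp(.125),delta(tcp(.125)))
E
```

```text
[0.5101 0.3064 0.2543]
wp [0.6144 0.2788 0.1919] (array([  0.05,  -0.16, -40.05]), array([ 43.3,  62.3, -98.9]))
pre [0.6383 0.3091 0.1459] (array([  0.05,  -0.16, -40.05]), array([ 81.9, 108.2, -98.8]))
```

jog_arm --commands '[[[0,0,-6],[10,0,-20],0.3],[[0,0,-12],[20,0,-40],0.3],[[0,0,-18],[30,0,-60],0.3],[[0,0,-24],[40,0,-80],0.3],[[0,0,-30],[43,10,-99],0.3],[[0,0,-36],[43,30,-99],0.3],[[0,0,-40],[43,50,-99],0.3],[[0,0,-40],[43,62,-99],0.3],[[0,0,-40],[43,62,-99],0.3]]'

```text
time_s: 8.53
tool_pos: [0.6096, 0.2764, 0.1854]
eef_rot: [[0.483, 0.394, -0.782], [0.6, 0.501, 0.624], [0.638, -0.77, 0.006]]
force: [-1.9, -0.7, -3.3]
grip_width: 0.0542
```

Run:
```python
from tgt import *
s=monitor.observe();print(s['joint_positions'],s['force'])
print(delta(tcp(.125)))
for n in('wrist','scene','side'): cv2.imwrite(f'pics/{n}7.png',eyes.read_camera(n))
print(delta(tcp(.125)))
```

```text
[ 12.3017   5.1425 -27.8709  24.405   23.9511 -31.9028] [-1.9078 -0.7181 -3.2858]
(array([-0.08, -0.43, -0.36]), array([ 8.3, 58.1, -2.3]))
(array([ 0.15, -0.06,  0.02]), array([-2.7, 61.3,  0.6]))
```

View pics/wrist7.png

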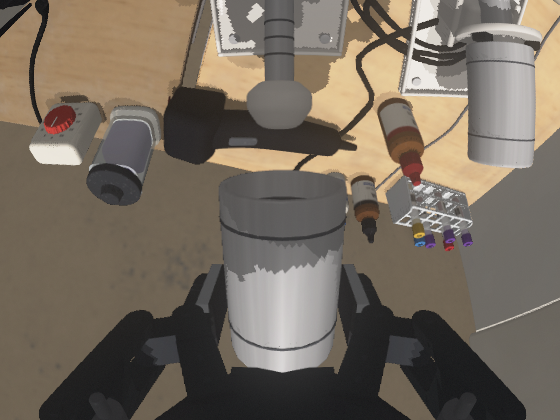

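View pics/scene7.png

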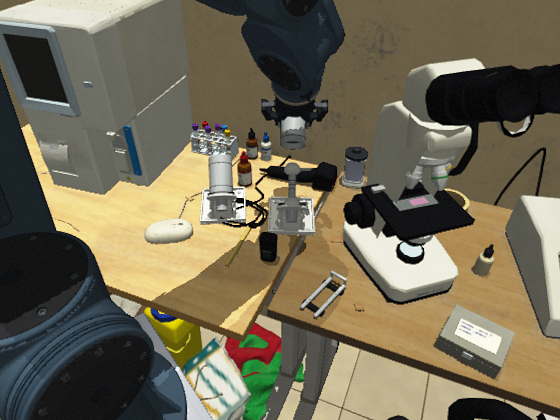

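View pics/side7.png

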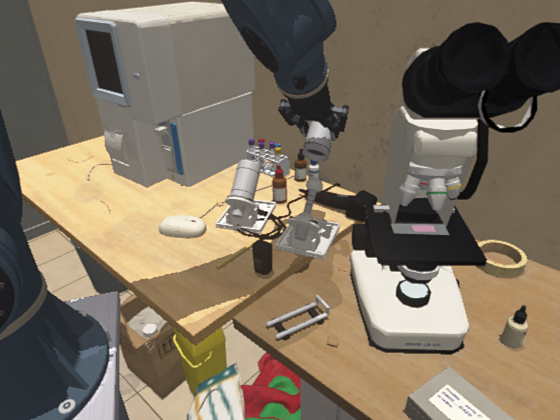

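The beaker and peg line up well sideways: the peg rod and head are at column ~279.5 and the beaker mouth at ~283, about a 2 mm offset. I'll re-triangulate the head with this new view.

Run:
```python
from tgt import *
T=np.eye(4);T[:3,:3]=[[0.483,0.394,-0.782],[0.6,0.501,0.624],[0.638,-0.77,0.006]];T[:3,3]=[0.6096,0.2764,0.1854]
w=cv2.imread('pics/wrist7.png')
cv2.imwrite('pics/w7p.png',cv2.resize(w[0:260,190:370],None,fx=3.4,fy=2.3*1,interpolation=cv2.INTER_CUBIC))
g=cv2.cvtColor(w,cv2.COLOR_BGR2GRAY)
S=lambda x,y:(255+x/7,155+y/7);D=lambda x,y:(265+x/6,165+y/6)
T6=np.load('T6.npy');W6=lambda x,y:(150+x/4.6,70+y/4.6)
h,e=tri(ray('wrist',(280,104),T),ray('wrist',W6(157,488),T6),ray('scene',S(261,96)),ray('side',D(297,120)))
print(h,e); q=h-seat;print('in seat frame',q@xs,q@lat,q@d)
s=cv2.imread('pics/scene7.png');cv2.imwrite('pics/s7p.png',cv2.resize(s[90:240,240:340],None,fx=5,fy=4,interpolation=cv2.INTER_CUBIC))
s=cv2.imread('pics/side7.png');cv2.imwrite('pics/d7p.png',cv2.resize(s[95:255,260:360],None,fx=5,fy=3.7,interpolation=cv2.INTER_CUBIC))
```

```text
[0.58   0.2371 0.1136] [np.float64(0.001674962679277955), np.float64(0.0010375645026169905), np.float64(0.0003118604743217284), np.float64(0.0011768353652076232)]
in seat frame 0.0012677172972061666 0.000535255779968536 0.08173028570738725
```

View pics/w7p.png

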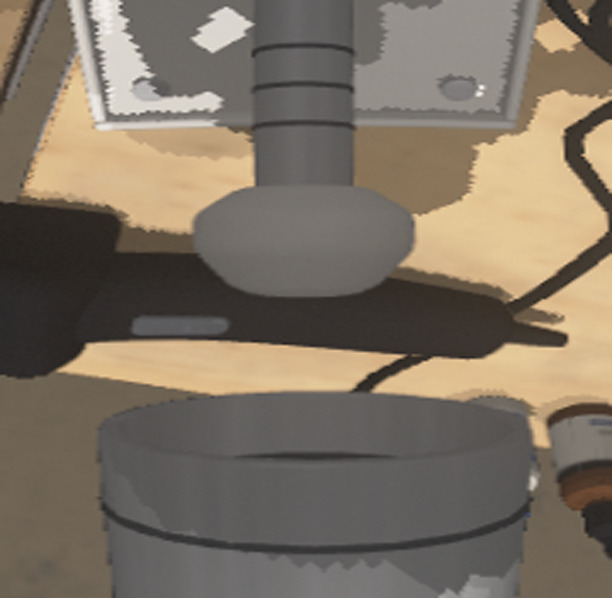

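View pics/d7p.png

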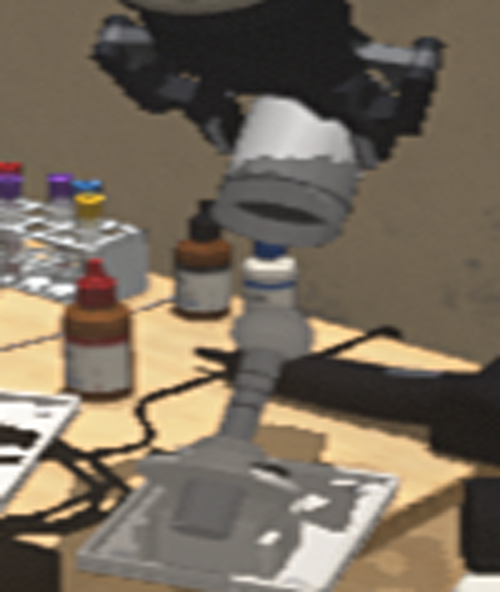

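jog_arm --commands '[[[0,0,0],[0,20,1],0.3],[[0,0,0],[-2,40,1],0.3],[[0,0,0],[-2,55,1],0.3],[[0,0,0],[-2,62,1],0.3],[[0,0,0],[-2,62,1],0.3],[[0,0,0],[-2,62,1],0.3]]'

```text
time_s: 9.18
tool_pos: [0.6382, 0.311, 0.1453]
eef_rot: [[0.475, 0.4, -0.784], [0.601, 0.504, 0.62], [0.643, -0.766, -0.001]]
force: [0.6, -0.4, -1.9]
grip_width: 0.0543
```

Run:
```python
from tgt import *
s=monitor.observe();print(s['joint_positions'],s['force'])
print(delta(tcp(.125)));np.save('T8.npy',Tw())
for n in('wrist','side','scene'): cv2.imwrite(f'pics/{n}8.png',eyes.read_camera(n))
w=cv2.imread('pics/wrist8.png')
cv2.imwrite('pics/w8p.png',cv2.resize(w[0:260,190:370],None,fx=3.4,fy=2.3,interpolation=cv2.INTER_CUBIC))
a=cv2.imread('pics/side8.png')[120:255,265:355];b=cv2.imread('pics/scene8.png')[120:255,245:335]
cv2.imwrite('pics/c8.png',cv2.resize(np.hstack([a,b]),None,fx=4.4,fy=4.4,interpolation=cv2.INTER_CUBIC))
print(delta(tcp(.125)))
```

```text
[ 15.305   10.9912 -27.9187  16.9762  22.3789 -29.42  ] [ 0.5711 -0.3595 -1.9052]
(array([ 0.07, -0.  ,  0.04]), array([-0.7, -1.4, -1.2]))
(array([ 0.1 , -0.03,  0.07]), array([-0.3, -1. , -1.1]))
```

View pics/w8p.png

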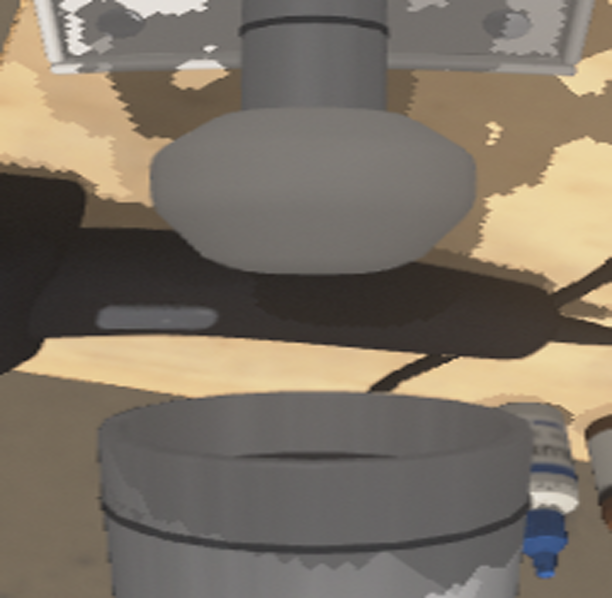

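View pics/c8.png

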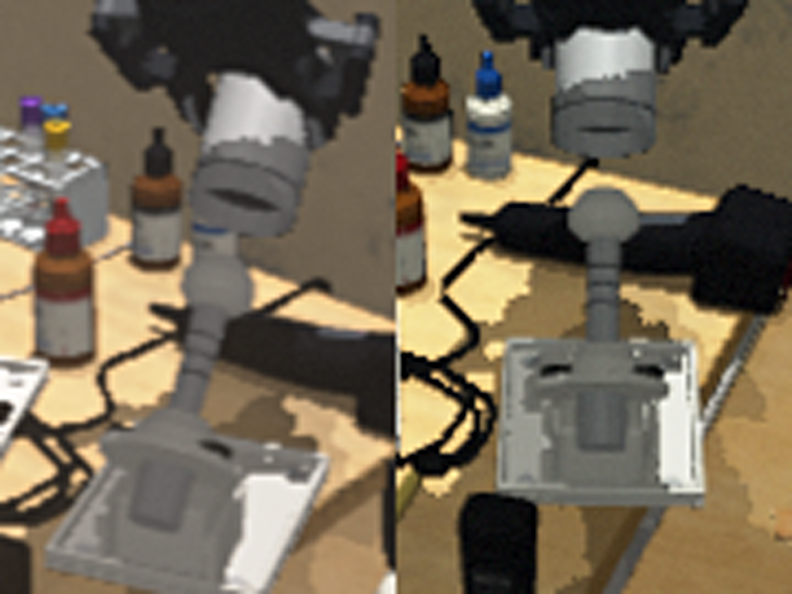

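Run:
```python
from tgt import *
T=Tw()
a=np.linspace(0,2*np.pi,200)
for gx,gy in ((-.0485,-.036),(-.0485,-.033),(-.0485,-.039),(-.0465,-.036)):
    pts=[(T@[gx,gy+.028*np.cos(t),.0003+.028*np.sin(t),1])[:3] for t in a]
    for n in('scene','side'):
        q=np.array([proj(n,p) for p in pts]);print(gx,gy,n,'L,R,top,bot',q[:,0].min().round(1),q[:,0].max().round(1),q[:,1].min().round(1),q[:,1].max().round(1))
# headline ring in tool frame predicted from seat model
hd=seat+.0817*d
for off in (0,.0013): 
  X=hd+off*xs
  print(proj('scene',X),proj('side',X),proj('wrist',X,np.load('T8.npy')))
```

```text
-0.0485 -0.036 scene L,R,top,bot 280.3 304.1 147.1 154.6
-0.0485 -0.036 side L,R,top,bot 306.5 331.3 160.7 172.3
-0.0485 -0.033 scene L,R,top,bot 280.3 304.0 147.5 155.0
-0.0485 -0.033 side L,R,top,bot 306.8 331.5 161.3 172.9
-0.0485 -0.039 scene L,R,top,bot 280.3 304.1 146.7 154.3
-0.0485 -0.039 side L,R,top,bot 306.3 331.1 160.0 171.7
-0.0465 -0.036 scene L,R,top,bot 280.3 304.1 146.3 153.9
-0.0465 -0.036 side L,R,top,bot 306.8 331.5 159.8 171.5
[292.4417 168.6808] [314.3425 184.3604] [279.5595  80.0924]
[292.4274 168.8353] [314.4458 184.5994] [279.5889  80.3056]
```

jog_arm --commands '[[[0,0,0],[-6,-2,-1],0.3],[[0,0,0],[-12,-2,-1],0.3],[[0,0,0],[-18,-2,-1],0.3],[[0,0,0],[-24,-2,-1],0.3],[[0,0,0],[-28,-2,-1],0.3],[[0,0,0],[-32,-2,-1],0.3],[[0,0,0],[-36,-2,-1],0.3],[[0,0,0],[-36,-2,-1],0.3]]'

```text
time_s: 10.0
tool_pos: [0.6196, 0.2867, 0.1214]
eef_rot: [[0.476, 0.398, -0.784], [0.601, 0.504, 0.621], [0.642, -0.767, 0.001]]
force: [1.0, 0.1, -1.4]
grip_width: 0.0541
```

Run:
```python
from tgt import *
s=monitor.observe();print(s['force']@Rt,s['moment'])
print(delta(tcp(.090)))
w=eyes.read_camera('wrist')
cv2.imwrite('pics/w9p.png',cv2.resize(w[60:320,190:370],None,fx=3.4,fy=2.3,interpolation=cv2.INTER_CUBIC))
```

```text
[-0.3753  1.5605 -0.7082] [-0.6563  0.5125  0.0097]
(array([ 0.03, -0.1 , -0.05]), array([ 3.1, -0.1, -0.8]))
```

View pics/w9p.png

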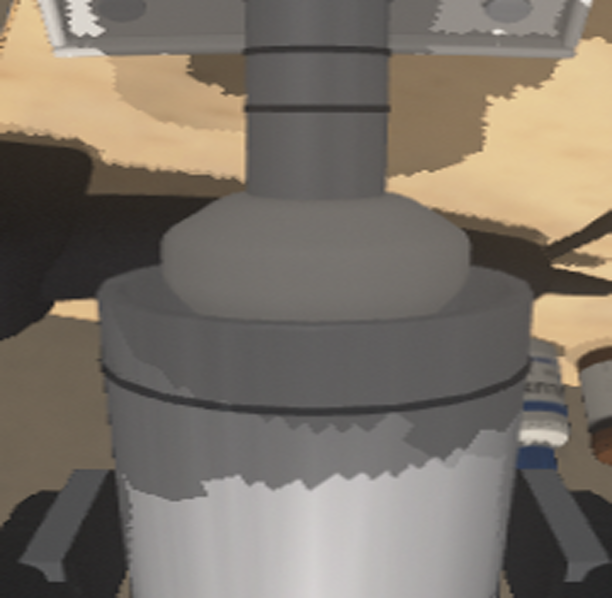

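The head has entered the mouth: the head centre is at column ~316 and the mouth centre at ~315 in the crop, with no side force. Advancing along the axis.

jog_arm --commands '[[[0,0,0],[-5,-1,0],0.3],[[0,0,0],[-10,-1,0],0.3],[[0,0,0],[-15,-1,0],0.3],[[0,0,0],[-20,-1,0],0.3],[[0,0,0],[-25,-1,0],0.3],[[0,0,0],[-30,-1,0],0.3],[[0,0,0],[-35,-1,0],0.3],[[0,0,0],[-40,-1,0],0.3]]'

```text
time_s: 10.72
tool_pos: [0.6005, 0.2624, 0.0969]
eef_rot: [[0.476, 0.399, -0.784], [0.6, 0.504, 0.621], [0.643, -0.766, 0.0]]
force: [-0.9, -0.3, -1.8]
grip_width: 0.0542
```

Run:
```python
from tgt import *
s=monitor.observe();print(s['force']@Rt,s['moment'],delta(tcp(.050)))
```

```text
[-1.7033  0.8704  0.5114] [-0.6358  0.5027 -0.0179] (array([ 0.05, -0.07, -0.  ]), array([ 2.6,  1. , -0.7]))
```

jog_arm --commands '[[[0,0,0],[-5,0,0],0.3],[[0,0,0],[-10,0,0],0.3],[[0,0,0],[-15,0,0],0.3],[[0,0,0],[-20,0,0],0.3],[[0,0,0],[-23,0,0],0.3],[[0,0,0],[-26,0,0],0.3],[[0,0,0],[-26,0,0],0.3]]'

```text
time_s: 11.3
tool_pos: [0.588, 0.2467, 0.08]
eef_rot: [[0.476, 0.399, -0.784], [0.6, 0.504, 0.621], [0.642, -0.766, 0.0]]
force: [0.9, -0.8, -1.4]
grip_width: 0.0541
```

Run:
```python
from tgt import *
s=monitor.observe();print(s['force']@Rt,s['moment'],delta(tcp(0)))
w=eyes.read_camera('wrist')
cv2.imwrite('pics/w10.png',w)
```

```text
[-0.958   1.0077 -1.1967] [-0.6777  0.5525 -0.0313] (array([ 0.04, -0.09, -0.03]), array([-21.3,   1. ,  -0.9]))
```

View pics/w10.png

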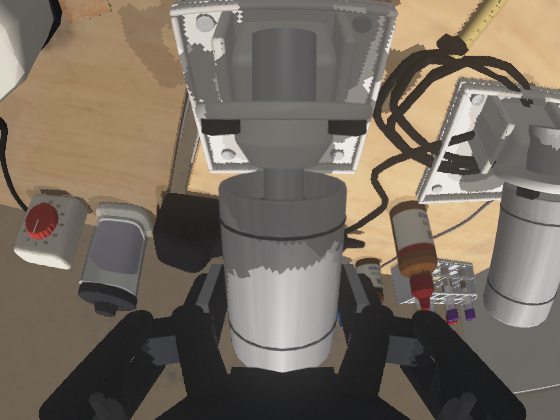

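jog_arm --commands '[[[0,0,0],[-2,0,0],0.3],[[0,0,0],[-4,0,0],0.3],[[0,0,0],[-6,0,0],0.3],[[0,0,0],[-8,0,0],0.3],[[0,0,0],[-9,0,0],0.3],[[0,0,0],[-9,0,0],0.3]]'

```text
time_s: 11.85
tool_pos: [0.5839, 0.2415, 0.0745]
eef_rot: [[0.476, 0.399, -0.784], [0.601, 0.504, 0.621], [0.643, -0.766, 0.0]]
force: [0.3, -0.8, -2.0]
grip_width: 0.054
```

Run:
```python
from tgt import *
s=monitor.observe();print((s['force']@Rt)[[2,0,1]],s['force']@np.stack([d,xs,lat],1),s['moment'],delta(tcp(0)))
```

```text
[-0.7427 -1.6585  1.2233] [-1.6585  1.2233 -0.7427] [-0.6538  0.5501  0.0758] (array([ 0.04, -0.08, -0.02]), array([-12.6,   1. ,  -0.8]))
```

jog_arm --commands '[[[0,0,0],[-1,0,0],0.3],[[0,0,0],[-2,0,0],0.3],[[0,0,0],[-3,0,0],0.3],[[0,0,0],[-4,0,0],0.3],[[0,0,0],[-4,0,0],0.3]]'

```text
time_s: 12.27
tool_pos: [0.5829, 0.2398, 0.0731]
eef_rot: [[0.474, 0.4, -0.784], [0.6, 0.505, 0.62], [0.644, -0.765, -0.001]]
force: [1.6, 4.8, 1.8]
grip_width: 0.0544
```

jog_arm --commands '[[[0,0,0],[-1,0,0],0.3],[[0,0,0],[-2,0,0],0.3],[[0,0,0],[-3,0,0],0.3],[[0,0,0],[-3,0,0],0.3]]'

```text
time_s: 12.6
tool_pos: [0.5814, 0.238, 0.0712]
eef_rot: [[0.474, 0.4, -0.784], [0.6, 0.505, 0.62], [0.644, -0.765, -0.001]]
force: [2.8, 4.3, 1.3]
grip_width: 0.0543
```

Run:
```python
from tgt import *
s=monitor.observe();print(s['force']@Rt,s['moment'],delta(tcp(0)))
```

```text
[4.7358 2.2688 0.4527] [ 0.3606 -0.016   0.243 ] (array([0.05, 0.  , 0.11]), array([-7.2,  1.2, -0.6]))
```

jog_arm --commands '[[[0,0,0],[-1,0,0],0.3],[[0,0,0],[-2,0,0],0.3],[[0,0,0],[-3,0,0],0.3],[[0,0,0],[-4,0,0],0.3],[[0,0,0],[-4,0,0],0.3]]'

```text
time_s: 13.02
tool_pos: [0.5795, 0.2356, 0.0686]
eef_rot: [[0.474, 0.4, -0.784], [0.6, 0.505, 0.62], [0.644, -0.765, -0.001]]
force: [2.2, 4.3, 1.0]
grip_width: 0.0544
```

jog_arm --commands '[[[0,0,0],[-1,0,0],0.3],[[0,0,0],[-2,0,0],0.3],[[0,0,0],[-2,0,0],0.3]]'

```text
time_s: 13.27
tool_pos: [0.5785, 0.2345, 0.0673]
eef_rot: [[0.474, 0.4, -0.784], [0.6, 0.505, 0.62], [0.644, -0.765, -0.001]]
force: [1.4, 5.9, 1.6]
grip_width: 0.054
```

Run:
```python
from tgt import *
s=monitor.observe();print(s['force']@Rt,s['moment'],delta(tcp(0)))
w=eyes.read_camera('wrist')
cv2.imwrite('pics/w11.png',cv2.resize(w[60:260,180:400],None,fx=3.4,fy=3,interpolation=cv2.INTER_CUBIC))
```

```text
[5.2296 2.2725 2.5799] [ 0.3657 -0.0499  0.2183] (array([0.04, 0.  , 0.11]), array([-1.2,  1.2, -0.6]))
```

View pics/w11.png

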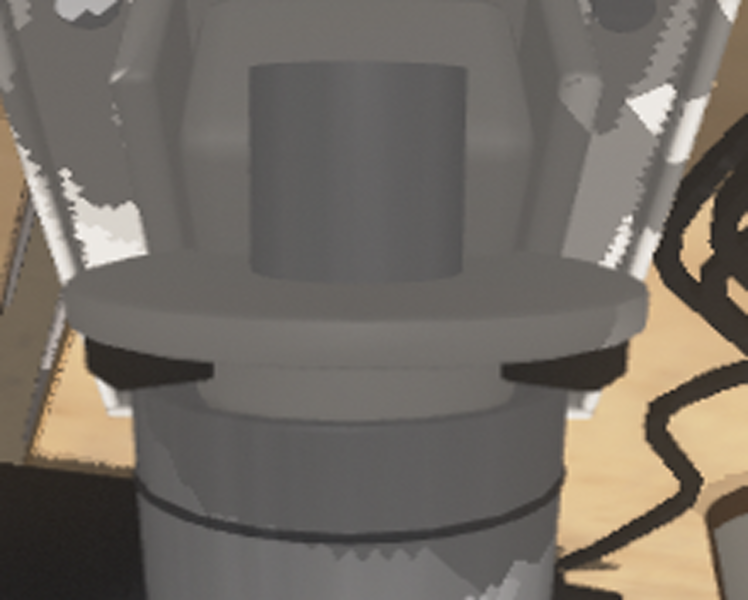

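The rim is a few millimetres short of the black lugs and well centred (collar 358, beaker 351 in the crop). Peg friction is a steady ~6 N, so I'll keep going in small steps.

jog_arm --commands '[[[0,0,0],[-1,0,0],0.3],[[0,0,0],[-2,0,0],0.3],[[0,0,0],[-2,0,0],0.3]]'

```text
time_s: 13.57
tool_pos: [0.5776, 0.2333, 0.066]
eef_rot: [[0.474, 0.4, -0.784], [0.6, 0.505, 0.62], [0.644, -0.765, -0.001]]
force: [1.0, 4.9, 0.8]
grip_width: 0.0542
```

jog_arm --commands '[[[0,0,0],[-1,0,0],0.3],[[0,0,0],[-2,0,0],0.3],[[0,0,0],[-2,0,0],0.3]]'

```text
time_s: 13.82
tool_pos: [0.5773, 0.2327, 0.0656]
eef_rot: [[0.472, 0.401, -0.785], [0.6, 0.506, 0.62], [0.646, -0.764, -0.001]]
force: [4.1, 9.1, 3.1]
grip_width: 0.0542
```

Run:
```python
from tgt import *
s=monitor.observe();print(s['force']@Rt,s['moment'],delta(tcp(0)))
w=eyes.read_camera('wrist')
cv2.imwrite('pics/w12.png',cv2.resize(w[60:260,180:400],None,fx=3.4,fy=3,interpolation=cv2.INTER_CUBIC))
```

```text
[9.4236 3.8205 2.3582] [ 1.383  -0.4155  0.3435] (array([0.04, 0.05, 0.22]), array([ 1.5,  1.3, -0.5]))
```

View pics/w12.png

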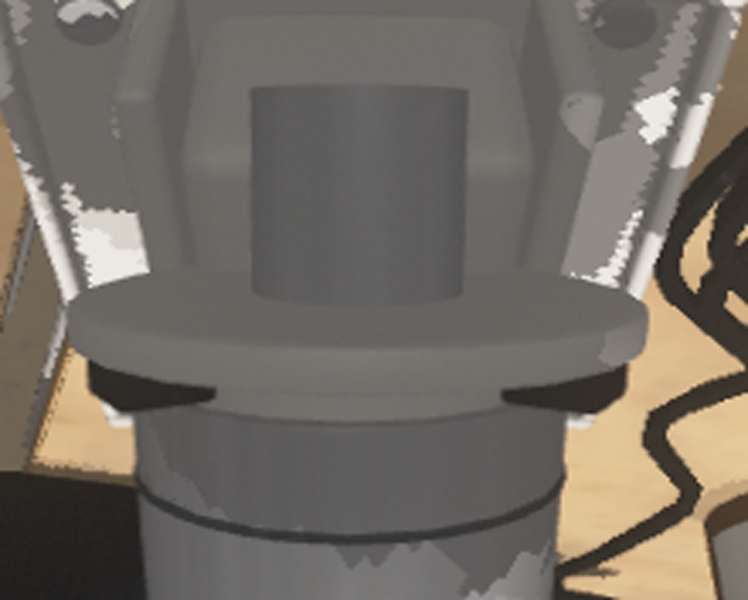

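jog_arm --commands '[[[0,0,0],[-1,0,0],0.3],[[0,0,0],[-2,0,0],0.3],[[0,0,0],[-2,0,0],0.3]]'

```text
time_s: 14.12
tool_pos: [0.5772, 0.2325, 0.0657]
eef_rot: [[0.47, 0.402, -0.786], [0.599, 0.508, 0.619], [0.648, -0.762, -0.002]]
force: [6.5, 16.7, 7.1]
grip_width: 0.0545
```

Run:
```python
from tgt import *
s=monitor.observe();print(s['force']@Rt,s['moment'],delta(tcp(0)))
```

```text
[17.6618  5.5927  5.2924] [ 3.1398 -0.9944  0.4373] (array([0.01, 0.13, 0.38]), array([ 1.6,  1.5, -0.5]))
```

jog_arm --commands '[[[0,0,0],[-1,0,0],0.3],[[0,0,0],[-1,0,0],0.3],[[0,0,0],[-1,0,0],0.3],[[0,0,0],[-1,0,0],0.3],[[0,0,0],[-1,0,0],0.3],[[0,0,0],[-1,0,0],0.3]]'

```text
time_s: 14.62
tool_pos: [0.5772, 0.2324, 0.0658]
eef_rot: [[0.469, 0.402, -0.786], [0.599, 0.509, 0.618], [0.649, -0.761, -0.002]]
force: [8.4, 21.2, 9.0]
grip_width: 0.0541
```

Run:
```python
from tgt import *
s=monitor.observe();print(s['force']@Rt,s['moment'],delta(tcp(0)))
w=eyes.read_camera('wrist')
cv2.imwrite('pics/w13.png',cv2.resize(w[60:260,180:400],None,fx=3.4,fy=3,interpolation=cv2.INTER_CUBIC))
```

```text
[22.5371  7.1962  6.5488] [ 3.9422 -1.3581  0.5078] (array([0.  , 0.17, 0.46]), array([ 1.6,  1.6, -0.4]))
```

View pics/w13.png

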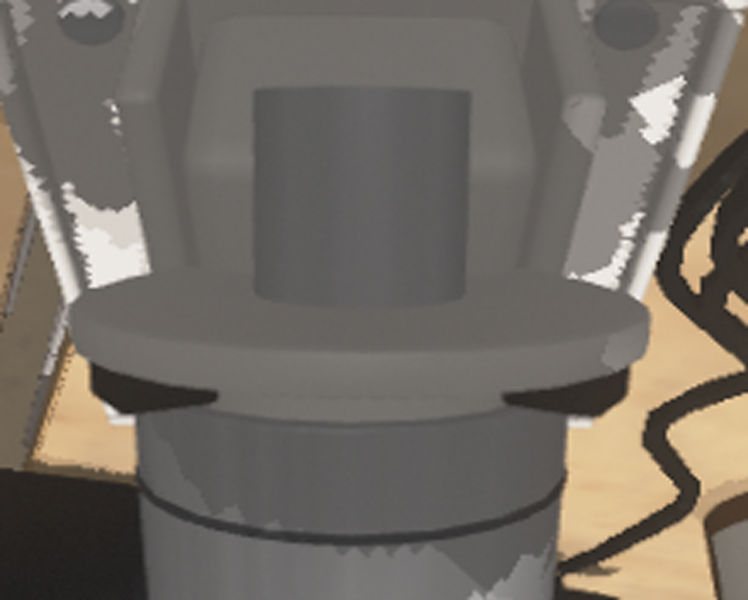

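Pressed with about 22-24 N for half a second against a hard stop, and the rim shows on the lugs. Now I'll relax the push and check before opening.

jog_arm --commands '[[[0,0,0],[2,0,0],0.3],[[0,0,0],[4,0,0],0.3],[[0,0,0],[4,0,0],0.3],[[0,0,0],[4,0,0],0.3]]'

```text
time_s: 15.0
tool_pos: [0.5773, 0.2326, 0.0655]
eef_rot: [[0.474, 0.4, -0.784], [0.6, 0.505, 0.62], [0.644, -0.765, -0.001]]
force: [2.7, 4.9, 3.0]
grip_width: 0.0544
```

Run:
```python
from tgt import *
s=monitor.observe();print(s['force']@Rt,s['moment'],delta(tcp(0)))
```

```text
[6.205  1.2428 0.9127] [ 0.9074 -0.3484  0.0432] (array([0.06, 0.  , 0.11]), array([ 1.6,  1.2, -0.5]))
```

Side forces are near zero and about 6 N of axial preload remains. Opening.

jog_arm --commands '[[[0,0,0],[0,0,0],1],[[0,0,0],[0,0,0],1],[[0,0,0],[0,0,0],1],[[0,0,0],[0,0,0],1],[[0,0,0],[0,0,0],1],[[0,0,0],[0,0,0],1]]'

```text
time_s: 15.5
tool_pos: [0.5764, 0.232, 0.0643]
eef_rot: [[0.476, 0.399, -0.784], [0.601, 0.504, 0.621], [0.643, -0.766, 0.0]]
force: [0.1, -0.6, -0.3]
grip_width: 0.0855
```

Run:
```python
from tgt import *
s=monitor.observe();print(s['force']@Rt,s['grip_width'],delta(tcp(0)))
w=eyes.read_camera('wrist')
cv2.imwrite('pics/w14.png',w)
```

```text
[-0.5362 -0.0098 -0.4957] 0.08546522496121627 (array([ 0.05, -0.07, -0.01]), array([ 3.2,  1. , -0.7]))
```

View pics/w14.png

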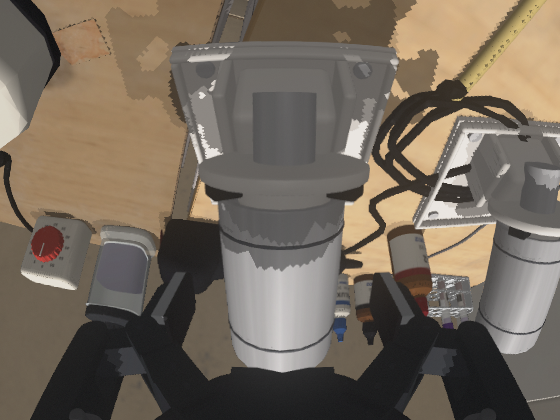

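Let go, and the beaker hangs straight on the peg. Retracting along the tool axis.

jog_arm --commands '[[[0,0,0],[0,-8,0],1],[[0,0,0],[0,-20,0],1],[[0,0,0],[0,-40,0],1],[[0,0,0],[0,-70,0],1],[[0,0,0],[0,-100,0],1],[[0,0,0],[0,-130,0],1],[[0,0,0],[0,-150,0],1],[[0,0,0],[0,-150,0],1],[[0,0,0],[0,-150,0],1]]'

```text
time_s: 16.3
tool_pos: [0.5172, 0.1559, 0.1807]
eef_rot: [[0.475, 0.402, -0.783], [0.6, 0.503, 0.622], [0.644, -0.765, -0.002]]
force: [-0.3, 0.4, -0.2]
grip_width: 0.0852
```

Run:
```python
from tgt import *
s=monitor.observe();print(s['time_s'],s['force'])
T=Tw();np.save('T15.npy',T)
for n in('wrist','side','scene'): cv2.imwrite(f'pics/{n}15.png',eyes.read_camera(n))
w=cv2.imread('pics/wrist15.png')
a=cv2.imread('pics/side15.png')[120:265,230:360];b=cv2.imread('pics/scene15.png')[110:255,195:325]
cv2.imwrite('pics/c15.png',cv2.resize(np.hstack([a,b]),None,fx=3,fy=3,interpolation=cv2.INTER_CUBIC))
cr=[ [0,0,0],[0,0,.09]]
for z in (0,.09): 
  X=seat+z*d;print(z,proj('side',X),proj('scene',X),proj('wrist',X,T))
```

```text
16.3 [-0.2972  0.4255 -0.2062]
0 [304.9505 219.2504] [292.169  202.8819] [282.6244 143.7404]
0.09 [315.2708 180.9122] [292.4689 165.2593] [282.5423 236.8545]
```

View pics/wrist15.png

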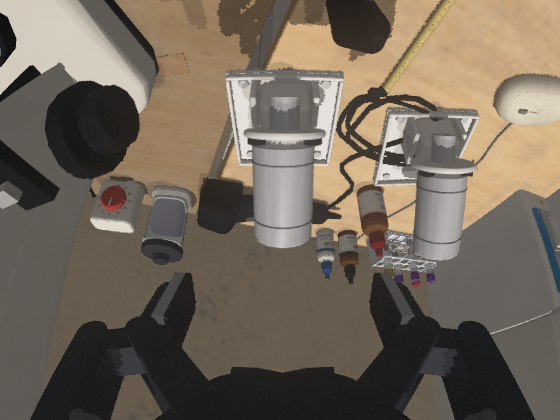

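View pics/c15.png

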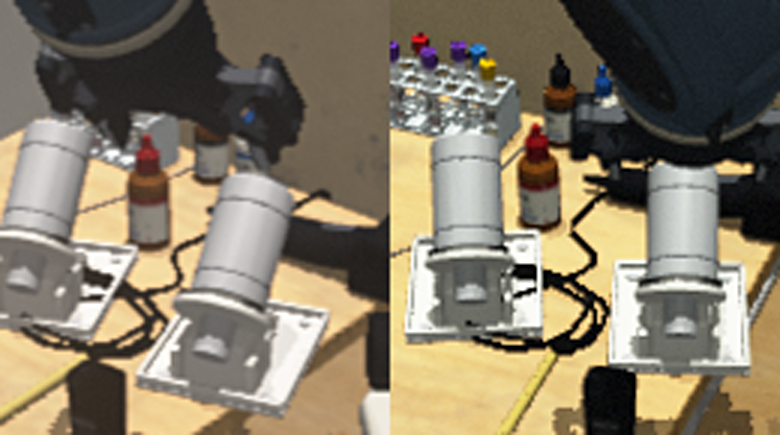

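The beaker hangs mouth-down, centred and seated just like its neighbour, and the gripper is well clear. The canister, marker, mouse and scanner look where they were. Handing in.

Run:
```python
from workcell import order
print(order.close_job())
```

```text
the job is handed in; nothing more can be done
None
```

The beaker is hung mouth-down on the empty peg, let go, and the job was handed in at about 16.5 s of the 48 s.

- **Grasp:** The first two closings gripped the beaker too high (grip widths 44 mm and 50 mm), so I opened and went lower each time. The third held at 54 mm.
- **Pressing home:** Pushing the peg in took a steady 6 N or so. The beaker then met a hard stop at the lugs, where I held about 22 N along the peg, with about 10 N sideways, for 0.5 s. I relaxed the push to about 6 N before opening.
- **Last checks:** The wrist view shows the rim at the lugs, the beaker in line with the peg, and the gripper clear with no force. The bystanders I checked by eye (canister, marker, mouse, scanner) look unmoved.
- **Not measured or disagreeing:**
  - The peg's final extension was only inferred, from the hard stop and about 12 mm of push.
  - My seat estimate was off by about 1.6 mm along the peg at the stop.
  - The wrist camera and the fixed cameras disagreed by up to 4 mm on the peg head's position square to the peg. I split the difference, and no side force appeared as the beaker slid on.

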